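# Pack out the low end of a bus bar and hold it down

### The job

The loose end of the bus bar stands clear of the standoff below it: fill that gap with two of the three slotted packers, slid in from the side one on the other with their slots fully home round the stud, choosing the two that together just fill it so that the bar will lie level. Then press the bar's end down until you feel it seat on the packers, and finish still holding it pressed firmly down on the stack, ready for the nut; leave the other things on the shelf where they are.

Things in the scene. Friction and masses are not known exactly. Their poses are not given: they have to be found in the camera images.
- bar_slot (a point): tinned copper bus bar, 30 x 275 mm, 6 mm thick. Point: centre of the 12 x 23 mm slotted hole near its free end, on the bar's UNDERSIDE (78 mm above the shelf when level); the low standoff's stud stands up through it. x square across the bar, away from the robot; y along the bar to the free end, 45 mm past the point. The gap to fill at level is 16 mm over the taller low standoff, 20 mm over the shorter
- busbar (a joint): tilt of the bar about its far bolt on the 78 mm standoff, 200 mm from the slotted hole, rad: 0 level, positive with the free end raised (0.005 is 1 mm at the hole); starts 0.012 to 0.017, stops at -0.045 and 0.03. The nut there is finger-tight: the bar stays where it is put; its end yields downward under 2 to 3 N, upward under about 7 N
- standoff_tall_top (a point): taller low standoff: red-brown ribbed insulator, 44 mm across, fixed; its flat top is 62 mm above the shelf, and an 8 mm stud rises from it to 112 mm. Point: centre of the flat top, on the stud's axis, z up. It stands either under the bar's slotted hole or bare, 115 mm farther along the panel; it and the shorter one change places
- standoff_short_top (a point): shorter low standoff: red-brown ribbed insulator, 44 mm across, fixed; its flat top is 58 mm above the shelf, and an 8 mm stud rises from it to 112 mm. Point: centre of the flat top, on the stud's axis, z up. It stands either under the bar's slotted hole or bare, 115 mm farther along the panel; it and the taller one change places
- thin1_slot (a point): first thin packer: tinned horseshoe plate 8 mm thick, 40 x 69 mm, lying flat, 0.11 to 0.22 kg. Point: where the stud's axis comes when home, half-way up; x out of the slot's mouth, z up. The slot is 12 mm wide, open ahead, its closed end 5.5 mm behind the point; rounded prongs reach 23 mm ahead; the solid tail, 5.5 to 46 mm behind, is taken by its long edges (40 mm across y) about 35 mm behind the point
- thin2_slot (a point): second thin packer: tinned horseshoe plate 8 mm thick, 40 x 69 mm, lying flat, 0.11 to 0.22 kg. Point: where the stud's axis comes when home, half-way up; x out of the slot's mouth, z up. The slot is 12 mm wide, open ahead, its closed end 5.5 mm behind the point; rounded prongs reach 23 mm ahead; the solid tail, 5.5 to 46 mm behind, is taken by its long edges (40 mm across y) about 35 mm behind the point
- thick_slot (a point): thick packer: tinned horseshoe plate 12 mm thick, 40 x 69 mm, lying flat, 0.17 to 0.34 kg. Point: where the stud's axis comes when home, half-way up; x out of the slot's mouth, z up. The slot is 12 mm wide, open ahead, its closed end 5.5 mm behind the point; rounded prongs reach 23 mm ahead; the solid tail, 5.5 to 46 mm behind, is taken by its long edges (40 mm across y) about 35 mm behind the point
- toggle_base: chrome toggle switch on a round steel lamp base, 88 mm across, 80 mm tall, loose, to be left alone; origin under its middle
- connector: teal plastic connector housing, 18 x 36 x 16 mm, loose, to be left alone; origin under its middle
- enclosure_lid: gray aluminium enclosure lid, 90 x 130 x 12 mm, lying flat, loose, to be left alone; origin under its middle
- bumper1: red silicone bumper foot, 20 mm across, 9 mm tall, loose, to be left alone; origin under its middle
- bumper2: a second such bumper foot, loose, to be left alone; origin under its middle
- flange_nut: steel M8 flange nut, 18 mm across, 9 mm tall, lying on the panel, loose, to be left alone; origin under its middle
Not all that is in view belongs to the job. Leave any black or purple look-alike of the part that bears thick_slot alone. Leave any blue look-alike of the part that bears thin1_slot alone.

How it is judged (in metres and radians):
On the way:
1. the two packers that fill the gap lie one on the other under the bar, slots home round the stud, and are let go (((horizontal distance between bar_slot and standoff_tall_top below 0.02 m and (horizontal distance between thin1_slot and standoff_tall_top below 0.006 m and angle between thin1_slot's own z axis and vertical below 0.08 rad) and (horizontal distance between thin2_slot and standoff_tall_top below 0.006 m and angle between thin2_slot's own z axis and vertical below 0.08 rad) and z of thin1_slot in the frame of standoff_tall_top between 0.002 and 0.019 m and z of thin2_slot in the frame of standoff_tall_top between 0.002 and 0.019 m) or (horizontal distance between bar_slot and standoff_short_top below 0.02 m and (horizontal distance between thin1_slot and standoff_short_top below 0.006 m and angle between thin1_slot's own z axis and vertical below 0.08 rad) and (horizontal distance between thick_slot and standoff_short_top below 0.006 m and angle between thick_slot's own z axis and vertical below 0.08 rad) and z of thin1_slot in the frame of standoff_short_top between 0.002 and 0.019 m and z of thick_slot in the frame of standoff_short_top between 0.002 and 0.019 m) or (horizontal distance between bar_slot and standoff_short_top below 0.02 m and (horizontal distance between thin2_slot and standoff_short_top below 0.006 m and angle between thin2_slot's own z axis and vertical below 0.08 rad) and (horizontal distance between thick_slot and standoff_short_top below 0.006 m and angle between thick_slot's own z axis and vertical below 0.08 rad) and z of thin2_slot in the frame of standoff_short_top between 0.002 and 0.019 m and z of thick_slot in the frame of standoff_short_top between 0.002 and 0.019 m)) and contact force between the fingers and thin1 below 0.3 N and contact force between the fingers and thin2 below 0.3 N and contact force between the fingers and thick below 0.3 N), for 0.2 s.
At the end, for the whole second after the job is handed in: The pair that fills the gap (thin + thin over the taller standoff, thick + thin over the shorter) lies flat under the bar, slots home on the stud within 6 mm; the bar is level within 0.010 rad (2 mm at the slot), bears on the stack with over 3 N, and the robot presses on it with over 4 N (((horizontal distance between bar_slot and standoff_tall_top below 0.02 m and (horizontal distance between thin1_slot and standoff_tall_top below 0.006 m and angle between thin1_slot's own z axis and vertical below 0.08 rad) and (horizontal distance between thin2_slot and standoff_tall_top below 0.006 m and angle between thin2_slot's own z axis and vertical below 0.08 rad) and z of thin1_slot in the frame of standoff_tall_top between 0.002 and 0.019 m and z of thin2_slot in the frame of standoff_tall_top between 0.002 and 0.019 m) or (horizontal distance between bar_slot and standoff_short_top below 0.02 m and (horizontal distance between thin1_slot and standoff_short_top below 0.006 m and angle between thin1_slot's own z axis and vertical below 0.08 rad) and (horizontal distance between thick_slot and standoff_short_top below 0.006 m and angle between thick_slot's own z axis and vertical below 0.08 rad) and z of thin1_slot in the frame of standoff_short_top between 0.002 and 0.019 m and z of thick_slot in the frame of standoff_short_top between 0.002 and 0.019 m) or (horizontal distance between bar_slot and standoff_short_top below 0.02 m and (horizontal distance between thin2_slot and standoff_short_top below 0.006 m and angle between thin2_slot's own z axis and vertical below 0.08 rad) and (horizontal distance between thick_slot and standoff_short_top below 0.006 m and angle between thick_slot's own z axis and vertical below 0.08 rad) and z of thin2_slot in the frame of standoff_short_top between 0.002 and 0.019 m and z of thick_slot in the frame of standoff_short_top between 0.002 and 0.019 m)) and value of joint busbar between -0.01 and 0.01 rad and contact force between any of the fingers, the arm and busbar above 4 N and contact force between any of thin1, thin2, thick and busbar above 3 N and (contact force between any of thin1, thin2, thick and standoff_tall above 3 N or contact force between any of thin1, thin2, thick and standoff_short above 3 N) and linear speed of each of thin1, thin2, thick below 0.02 m/s); the arm keeps its last pose, push and grip.
It fails at once if one of the other things on the shelf is moved more than 30 mm (distance of any of toggle_base, connector, enclosure_lid, bumper1, bumper2, flange_nut from where it was at the start of the episode above 0.03 m).
It also fails if it takes over 61 s, if anything falls off the work surface, if the arm or the gripper's body presses on something with over 40 N, if the wrist force passes 120 N, or if a joint passes its speed limit or range.

### The arm

A 6-joint arm with a two-finger parallel gripper is mounted at the origin on the work surface. World frame = base frame: x ahead of the robot, y to its left, z up, the work surface at z = 0. Lengths are in mm, angles in rad, forces in N, time in s.
With the tool pointing down it reaches from about 275 to 775 mm from the base axis. Payload 14.6 kg.
Tool frame: the origin (TCP) lies on the centre line of the jaws, within the pads' length; the fingertips stand 19 mm ahead of it and the grasp point (between the pads) is the TCP; x points along the fingers, y is the direction in which the jaws open and shut, and the axes are right-handed (so a half turn about x gives the same grasp; the last joint's range is limited). The gripper opens to 85 mm and grips with 20 to 120 N. Pads are 22 mm wide; open, the fingers measure 114 mm over their backs; the gripper's body (76 mm by 85 mm) begins 54 mm behind the grasp point. The pads swing forward as they close: fully open they stand 13 mm farther back than shut.
Start: joints at [-1.479, 0.263, -0.048, 1.259, 0, 1.415], TCP at [128.252, -509.097, 250.278] pointing down, gripper open.
Joint ranges: [-2.65, 2.65], [-0.89, 1.7], [-1.18, 1.37], [-2.13, 2.11], [-1.35, 1.29], [-3.14, 3.14]. Speed limits (rad/s): [1.89, 1.89, 2.57, 2.79, 3.14, 3.14].

### API

Orientations are given as [roll, pitch, yaw] about the fixed x, y, z axes, in that order (R = Rz(yaw) Ry(pitch) Rx(roll)).
In Python, from cell import robot gives the robot as it stands.
- The arm moves only by the tool send_rows, never from a script. Its argument "increments" is a list of rows, each an object of numbers: "x", "y", "z": the shift along the tool's x, y, z in mm; "rx", "ry", "rz": the turn, a rotation vector about the tool's x, y, z in degrees. A call has 1 to 5 rows; each row shifts and turns the pose as measured when the row begins, along the tool's axes as they then stand; what a row does not reach is not made up. A row lasts 1/10 s, in which the tool goes at most 50 mm and 8.59 degrees, less where a joint would pass 70% of its speed; a pose out of reach is approached as far as the arm can. A call with a gripper value outside its range is refused whole. "claw" is the finger opening in mm, from 0 to 85.4, set as the call begins (left out, the last holds). The fingers move at their own pace and stop on an object; "force" is the grip in N (left out, the last holds). Time passes only in rows, so rows that do not move let the fingers close. It gives the time, the measured TCP pose, the force and the opening at its end, in the units of the state.
- robot.get_obs(): the state, without advancing time (a new reading comes with each control period).
- robot.read_camera(name): name is "scene" or "top" or "wrist"; returns a dict with "img" (420x560x3 uint8, red, green, blue), "intrinsics" (3x3 intrinsics, pixels), "pose" (4x4, takes a point from camera to world coordinates). Camera axes: x right, y down, z forward; pixel columns grow to the right and rows downward; lengths in mm; the calibration is good to about 2 mm. A picture is of the moment at which its call begins. There is no depth.
- robot.job_done(): hands the job in, once; it reports no verdict.
The state is a dict: "time": time; "joints": joint angles; "dq": joint speeds; "effort": joint torques, N m; "position": TCP position; "tool_rot": TCP orientation; "contact_force": force on the tool from outside, world axes, zero at the start; "wrist_torque": the same for the moment, N m; "finger_gap": finger opening in mm.
Only numpy, scipy, OpenCV 4.12 (cv2) and the standard library are available. Lean on these libraries where they do the work, as an engineer would, in place of code of your own. Each camera call takes 0.05 s, during which the arm holds its last target.

## Working session

There is one attempt and no reset: what is moved stays moved. The work goes in short steps, Python scripts to look and compute and a tool call to move; the robot and the scene stay as the last step left them, time stands still between calls to the robot, and variables do not carry over. Pictures are saved under pics/ and viewed, and the job is handed in when it is done.

Besides the shell and the picture viewer there is one more tool, called after "Emit:" by a JSON object that holds its "fn" and its "kwargs", one argument or row to a line. send_rows: Moves the arm, as the interface text tells. Its arguments: {"type":"object","properties":{"increments":{"type":"array"},"claw":{"type":"number"},"force":{"type":"number"}},"required":["increments"]}

```bash
ls -la; mkdir -p pics; cat > h.py <<'E'
import numpy as np, cv2, pickle
from cell import robot
def snap(n,tag):
    c=robot.read_camera(n); cv2.imwrite(f'pics/{tag}.png',c['img'][:,:,::-1]); pickle.dump(c,open(f'pics/{tag}.pkl','wb')); return c
def load(tag): return pickle.load(open(f'pics/{tag}.pkl','rb'))
def ray(c,uv):
    K=np.array(c['intrinsics']);T=np.array(c['pose']);d=T[:3,:3]@np.linalg.solve(K,[uv[0],uv[1],1.]);return T[:3,3],d/np.linalg.norm(d)
def at(c,uv,z):
    o,d=ray(c,uv);return o+d*(z-o[2])/d[2]
def tri(*cu):
    A=np.zeros((3,3));b=np.zeros(3)
    for c,uv in cu:
        o,d=ray(c,uv);P=np.eye(3)-np.outer(d,d);A+=P;b+=P@o
    p=np.linalg.solve(A,b);return p
def proj(c,p):
    T=np.array(c['pose']);q=T[:3,:3].T@(np.array(p,float)-T[:3,3]);q=np.array(c['intrinsics'])@q;return q[:2]/q[2]
def crop(tag,u0,v0,w,h,s,out):
    i=cv2.imread(f'pics/{tag}.png')[v0:v0+h,u0:u0+w];cv2.imwrite(f'pics/{out}.png',cv2.resize(i,None,fx=s,fy=s,interpolation=cv2.INTER_CUBIC))
E
python3 - <<'E'
from h import *
np.set_printoptions(precision=3,suppress=True)
print(robot.get_obs())
for n in ['scene','top','wrist']:
    c=snap(n,n+'0');print(n,c['intrinsics'],c['pose'])
E
```

```text
total 12
drwxr-xr-x  3 agent agent 4096 Dec  7 15:16 .
drwxr-xr-x 23 root  root  4096 Dec  7 15:16 ..
drwxr-xr-x  2 agent agent 4096 Dec  7 15:16 pics
{'time': 0.0, 'joints': array([-1.479,  0.264, -0.049,  1.259,  0.   ,  1.416]), 'dq': array([ 0.001, -0.001, -0.   ,  0.   , -0.   ,  0.   ]), 'effort': array([ -0.   , -63.761,  38.457,   0.014,  -0.   ,   0.   ]), 'position': array([ 128.242, -508.833,  249.814]), 'tool_rot': array([-1.748,  1.57 ,  1.641]), 'contact_force': array([0.81 , 0.166, 0.897]), 'wrist_torque': array([ 0.037, -0.019, -0.016]), 'finger_gap': 85.27628214610615}
scene [[451.633   0.    280.857]
 [  0.    451.633 209.209]
 [  0.      0.      1.   ]] [[   0.174    0.809   -0.562 1156.018]
 [   0.985   -0.151    0.087 -136.037]
 [  -0.014   -0.569   -0.822 1064.576]
 [   0.       0.       0.       1.   ]]
top [[497.434   0.    280.448]
 [  0.    497.434 205.569]
 [  0.      0.      1.   ]] [[   0.016   -0.998    0.057  419.632]
 [  -1.      -0.016   -0.001  -22.862]
 [   0.001   -0.057   -0.998 1287.365]
 [   0.       0.       0.       1.   ]]
wrist [[339.199   0.    275.717]
 [  0.    339.199 210.624]
 [  0.      0.      1.   ]] [[   0.245   -0.921   -0.302  205.251]
 [  -0.97    -0.233   -0.076 -491.387]
 [  -0.       0.312   -0.95   374.167]
 [   0.       0.       0.       1.   ]]
```

View pics/scene0.png

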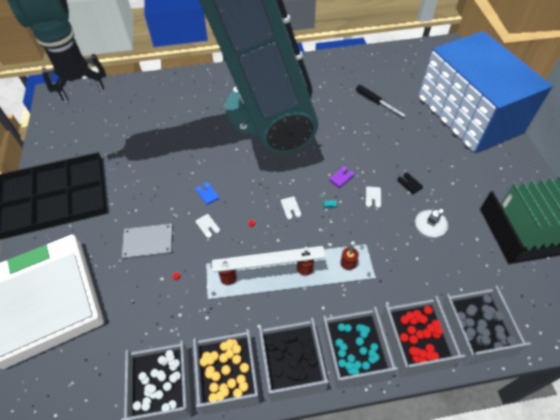

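View pics/top0.png

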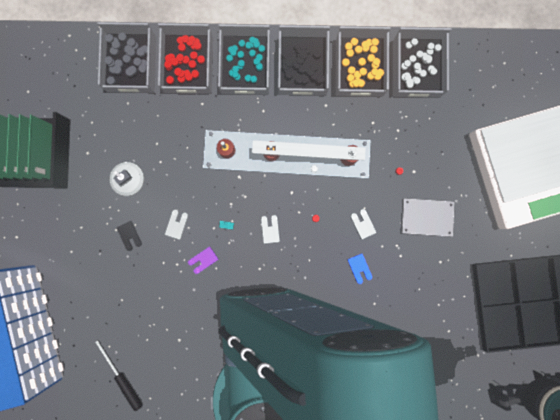

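View pics/wrist0.png

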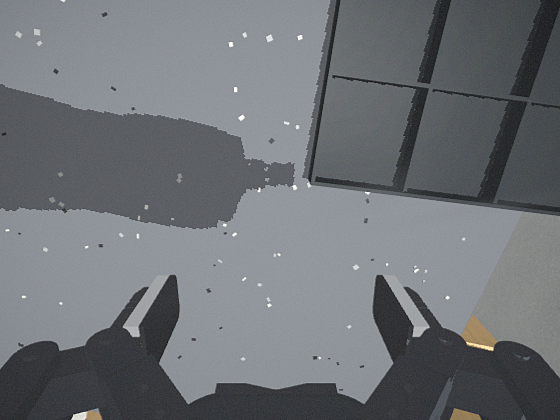

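Three white packers appear in top at (176,224), (270,229) and (362,222). The look-alikes are black (129,236), purple (203,260) and blue (361,269). I'll enlarge the image to check.

```bash
python3 - <<'E'
from h import *
crop('top0',100,120,290,170,2.7,'c1');crop('scene0',180,150,220,150,3.6,'c2')
c=load('top0')
for n,uv,z in [('A',(176,224),8),('B',(270,229),8),('C',(362,222),8),('studslot',(270,150),112),('bare',(225,147),112),('barend',(252,149),84)]:
  print(n,at(c,uv,z))
E
```

```text
A [440.54180044 244.09611966   8.        ]
B [431.51296572   2.34559663   8.        ]
C [ 453.22129965 -233.92415578    8.        ]
studslot [618.47333461   3.47812151 112.        ]
bare [623.96298454 110.78181241 112.        ]
barend [624.9664986   48.03459969  84.        ]
```

View pics/c1.png

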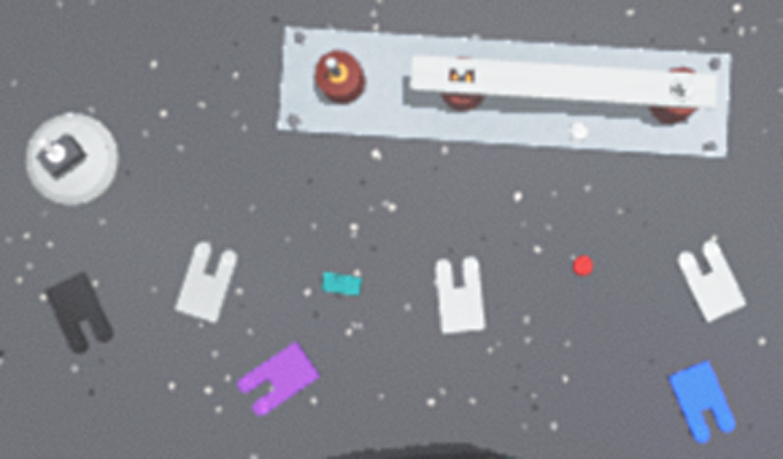

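View pics/c2.png

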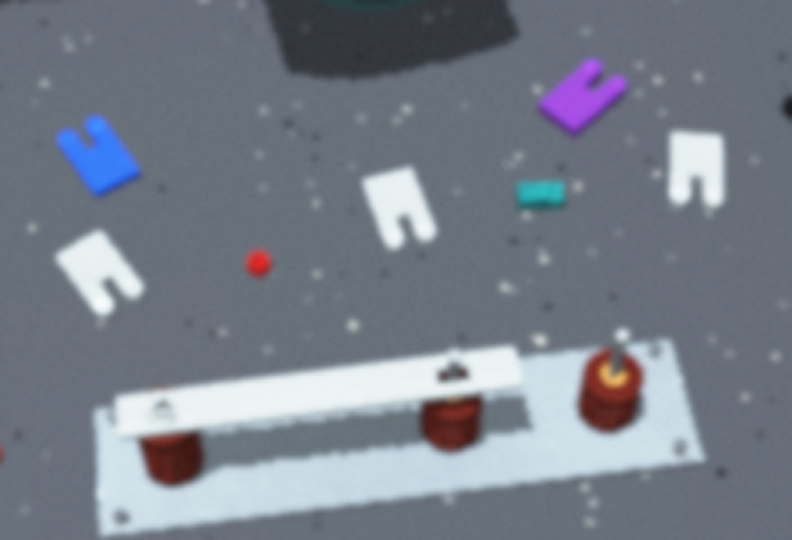

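```bash
cat >> h.py <<'E'
from scipy.spatial.transform import Rotation as Ro, Slerp
def cur():
    o=robot.get_obs();r=o['tool_rot'];return o,np.array(o['position']),Ro.from_euler('xyz',r).as_matrix()
def down(yaw,pitch=0.0):
    # tool x down, tool y = jaw axis; yaw = direction of tool z?? see below
    x=np.array([0,0,-1.]);
    z=ZS*np.array([np.cos(yaw),np.sin(yaw),0]); y=np.cross(z,x)
    R=np.stack([x,y,z],1)
    return Ro.from_rotvec(pitch*np.array([-np.sin(yaw),np.cos(yaw),0])).as_matrix()@R
ZS=1
def plan(P,R,n=None):
    o,p,R0=cur();P=np.array(P,float)
    rv=Ro.from_matrix(R0.T@R).as_rotvec();ang=np.degrees(np.linalg.norm(rv))
    n0=max(1,int(np.ceil(max(np.linalg.norm(P-p)/49,ang/8.4))));n=n or n0
    print('from',p.round(1),'to',P.round(1),'rot deg',np.degrees(rv).round(1),'rows',n)
    for i in range(n):
        Ri=R0@Ro.from_rotvec(rv*i/n).as_matrix()
        print((Ri.T@((P-p)/n)).round(1),np.degrees(rv/n).round(2))
E
python3 - <<'E'
from h import *
o,p,R=cur();print(R.round(3))
c=load('wrist0');T=np.array(c['pose']);print((R.T@T[:3,:3]).round(3),(R.T@(T[:3,3]-p)).round(1))
E
```

```text
[[-0.     0.244 -0.97 ]
 [ 0.001 -0.97  -0.244]
 [-1.    -0.001 -0.   ]]
[[-0.    -0.312  0.95 ]
 [ 1.     0.     0.   ]
 [-0.     0.95   0.312]] [-124.2    1.7  -79. ]
```

```bash
python3 - <<'E'
from h import *
plan([480,0,300],down(0),20)
E
```

```text
from [ 128.2 -508.9  250. ] to [480.   0. 300.] rot deg [-1.659e+02 -1.000e-01 -0.000e+00] rows 20
[ -2.5 -20.4 -23.3] [-8.29 -0.   -0.  ]
[ -2.5 -16.8 -26. ] [-8.29 -0.   -0.  ]
[ -2.5 -12.9 -28.1] [-8.29 -0.   -0.  ]
[ -2.5  -8.7 -29.7] [-8.29 -0.   -0.  ]
[ -2.5  -4.3 -30.6] [-8.29 -0.   -0.  ]
[ -2.5   0.1 -30.9] [-8.29 -0.   -0.  ]
[ -2.5   4.6 -30.6] [-8.29 -0.   -0.  ]
[ -2.5   9.  -29.6] [-8.29 -0.   -0.  ]
[ -2.5  13.1 -28. ] [-8.29 -0.   -0.  ]
[ -2.5  17.  -25.8] [-8.29 -0.   -0.  ]
[ -2.5  20.6 -23.1] [-8.29 -0.   -0.  ]
[ -2.5  23.7 -19.9] [-8.29 -0.   -0.  ]
[ -2.5  26.3 -16.3] [-8.29 -0.   -0.  ]
[ -2.5  28.4 -12.3] [-8.29 -0.   -0.  ]
[-2.5 29.9 -8.1] [-8.29 -0.   -0.  ]
[-2.5 30.7 -3.7] [-8.29 -0.   -0.  ]
[-2.5 30.9  0.8] [-8.29 -0.   -0.  ]
[-2.5 30.5  5.3] [-8.29 -0.   -0.  ]
[-2.5 29.4  9.6] [-8.29 -0.   -0.  ]
[-2.5 27.7 13.7] [-8.29 -0.   -0.  ]
```

Emit:
{"fn": "send_rows", "kwargs": {
  "increments": [
    {"x": -2.5, "y": -20, "z": -23, "rx": -8.3},
    {"x": -2.5, "y": -17, "z": -26, "rx": -8.3},
    {"x": -2.5, "y": -13, "z": -28, "rx": -8.3},
    {"x": -2.5, "y": -9, "z": -30, "rx": -8.3},
    {"x": -2.5, "y": -4, "z": -31, "rx": -8.3}
  ]
}}

```text
$.increments[0]: bad value
```

Emit:
{"fn": "send_rows", "kwargs": {
  "increments": [
    {"x": -2.5, "y": 0, "z": -31, "rx": -8.3},
    {"x": -2.5, "y": 5, "z": -31, "rx": -8.3},
    {"x": -2.5, "y": 9, "z": -30, "rx": -8.3},
    {"x": -2.5, "y": 13, "z": -28, "rx": -8.3},
    {"x": -2.5, "y": 17, "z": -26, "rx": -8.3}
  ]
}}

```text
$.increments[0]: bad value
```

Emit:
{"fn": "send_rows", "kwargs": {
  "increments": [
    {"x": -2.5, "y": 21, "z": -23, "rx": -8.3},
    {"x": -2.5, "y": 24, "z": -20, "rx": -8.3},
    {"x": -2.5, "y": 26, "z": -16, "rx": -8.3},
    {"x": -2.5, "y": 28, "z": -12, "rx": -8.3},
    {"x": -2.5, "y": 30, "z": -8, "rx": -8.3}
  ]
}}

```text
$.increments[0]: bad value
```

Emit:
{"fn": "send_rows", "kwargs": {
  "increments": [
    {"x": -2.5, "y": 31, "z": -4, "rx": -8.3},
    {"x": -2.5, "y": 31, "z": 1, "rx": -8.3},
    {"x": -2.5, "y": 30, "z": 5, "rx": -8.3},
    {"x": -2.5, "y": 29, "z": 10, "rx": -8.3},
    {"x": -2.5, "y": 28, "z": 14, "rx": -8.3}
  ]
}}

```text
$.increments[0]: bad value
```

```bash
python3 - <<'E'
from h import *
c=snap('wrist','w1');snap('top','top1')
o,p,R=cur();print(o['time'],p,R.round(3),o['joints'])
E
```

```text
0.25 [ 128.24596309 -508.97985381  250.06751446] [[-0.     0.244 -0.97 ]
 [ 0.    -0.97  -0.244]
 [-1.    -0.    -0.   ]] [-1.47929664e+00  2.63307096e-01 -4.85813853e-02  1.25940821e+00
  1.10508267e-05  1.41549968e+00]
```

View pics/w1.png

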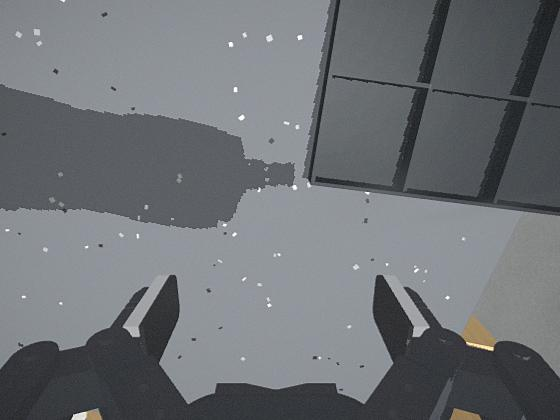

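Emit:
{"fn": "send_rows", "kwargs": {
  "increments": [
    {"x": -2.5, "y": -20, "z": -23, "rx": -8.3, "ry": 0, "rz": 0},
    {"x": -2.5, "y": -17, "z": -26, "rx": -8.3, "ry": 0, "rz": 0},
    {"x": -2.5, "y": -13, "z": -28, "rx": -8.3, "ry": 0, "rz": 0},
    {"x": -2.5, "y": -9, "z": -30, "rx": -8.3, "ry": 0, "rz": 0},
    {"x": -2.5, "y": -4, "z": -31, "rx": -8.3, "ry": 0, "rz": 0}
  ]
}}

```text
time: 0.75
position: [216.1, -378.9, 261.4]
tool_rot: [-2.283, 1.569, 1.849]
contact_force: [-0.4, -0.9, -0.3]
finger_gap: 85.5
```

Emit:
{"fn": "send_rows", "kwargs": {
  "increments": [
    {"x": -2.5, "y": 0, "z": -31, "rx": -8.3, "ry": 0, "rz": 0},
    {"x": -2.5, "y": 5, "z": -31, "rx": -8.3, "ry": 0, "rz": 0},
    {"x": -2.5, "y": 9, "z": -30, "rx": -8.3, "ry": 0, "rz": 0},
    {"x": -2.5, "y": 13, "z": -28, "rx": -8.3, "ry": 0, "rz": 0},
    {"x": -2.5, "y": 17, "z": -26, "rx": -8.3, "ry": 0, "rz": 0}
  ]
}}

```text
time: 1.25
position: [302.9, -242.3, 274.7]
tool_rot: [3.04, 1.569, 1.639]
contact_force: [-0.0, -0.1, -0.3]
finger_gap: 85.4
```

Emit:
{"fn": "send_rows", "kwargs": {
  "increments": [
    {"x": -2.5, "y": 21, "z": -23, "rx": -8.3, "ry": 0, "rz": 0},
    {"x": -2.5, "y": 24, "z": -20, "rx": -8.3, "ry": 0, "rz": 0},
    {"x": -2.5, "y": 26, "z": -16, "rx": -8.3, "ry": 0, "rz": 0},
    {"x": -2.5, "y": 28, "z": -12, "rx": -8.3, "ry": 0, "rz": 0},
    {"x": -2.5, "y": 30, "z": -8, "rx": -8.3, "ry": 0, "rz": 0}
  ]
}}

```text
time: 1.75
position: [386.2, -104.6, 288.3]
tool_rot: [1.554, 1.569, 0.903]
contact_force: [0.2, -0.3, 0.9]
finger_gap: 85.4
```

Emit:
{"fn": "send_rows", "kwargs": {
  "increments": [
    {"x": -2.5, "y": 31, "z": -4, "rx": -8.3, "ry": 0, "rz": 0},
    {"x": -2.5, "y": 31, "z": 1, "rx": -8.3, "ry": 0, "rz": 0},
    {"x": -2.5, "y": 30, "z": 5, "rx": -8.3, "ry": 0, "rz": 0},
    {"x": -2.5, "y": 29, "z": 10, "rx": -8.3, "ry": 0, "rz": 0},
    {"x": -2.5, "y": 28, "z": 14, "rx": -8.3, "ry": 0, "rz": 0}
  ]
}}

```text
time: 2.25
position: [465.7, 36.0, 301.7]
tool_rot: [0.38, 1.569, 0.48]
contact_force: [-0.5, -1.1, -0.6]
finger_gap: 85.2
```

```bash
python3 - <<'E'
from h import *
c=snap('wrist','w1')
o,p,R=cur();print(o['time'],p,R.round(3),o['joints'])
E
```

```text
2.3 [467.36298934  38.82547166 301.69012474] [[ 0.002 -0.11   0.994]
 [ 0.002  0.994  0.11 ]
 [-1.     0.002  0.002]] [-0.09248457  0.15326455 -0.0548911   1.36064763  0.00233327 -0.20258163]
```

View pics/w1.png

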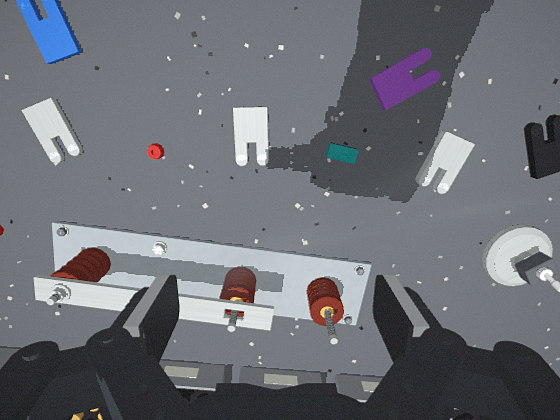

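```bash
python3 - <<'E'
from h import *
crop('w1',30,210,350,140,2.2,'c3')
crop('w1',20,90,470,110,1.7,'c4')
plan([370,20,200],down(0))
E
```

```text
from [467.4  38.8 301.7] to [370.  20. 200.] rot deg [ 6.3  0.1 -0.1] rows 3
[ 33.8  -2.7 -33. ] [ 2.1   0.04 -0.04]
[ 33.8  -3.9 -32.9] [ 2.1   0.04 -0.04]
[ 33.9  -5.1 -32.7] [ 2.1   0.04 -0.04]
```

View pics/c3.png

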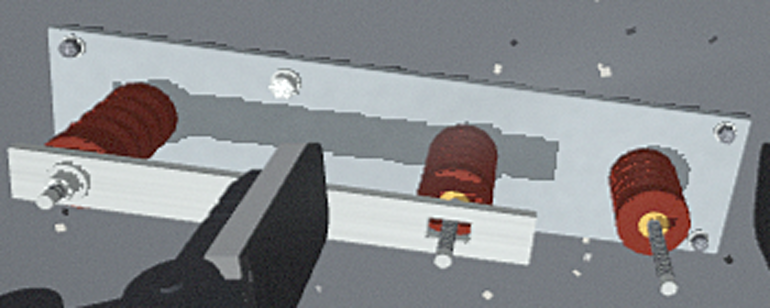

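View pics/c4.png

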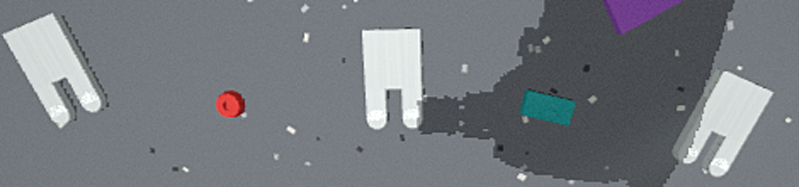

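Emit:
{"fn": "send_rows", "kwargs": {
  "increments": [
    {"x": 34, "y": -3, "z": -33, "rx": 2.1, "ry": 0, "rz": 0},
    {"x": 34, "y": -4, "z": -33, "rx": 2.1, "ry": 0, "rz": 0},
    {"x": 34, "y": -5, "z": -33, "rx": 2.1, "ry": 0, "rz": 0},
    {"x": 0, "y": 0, "z": 0, "rx": 0, "ry": 0, "rz": 0}
  ]
}}

```text
time: 2.7
position: [365.6, 21.9, 193.7]
tool_rot: [1.945, 1.567, 1.948]
contact_force: [-0.2, 0.9, 0.2]
finger_gap: 85.3
```

```bash
python3 - <<'E'
from h import *
c=snap('wrist','w2')
o,p,R=cur();print(o['time'],p,R.round(3))
E
```

```text
2.75 [369.85309491  21.40187176 196.49869085] [[ 0.005 -0.003  1.   ]
 [ 0.002  1.     0.003]
 [-1.     0.002  0.005]]
```

View pics/w2.png

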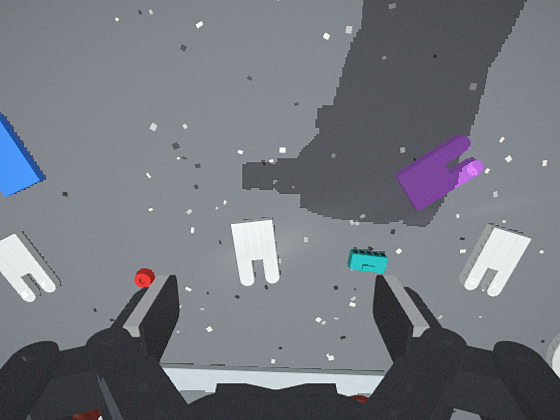

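```bash
python3 - <<'E'
from h import *
out=[]
for t,(u,v) in [('w1',(52,130)),('w1',(252,135)),('w1',(445,162)),('w2',(28,265)),('w2',(256,252)),('w2',(495,260))]:
    i=cv2.imread(f'pics/{t}.png');i=cv2.copyMakeBorder(i,60,60,60,60,cv2.BORDER_CONSTANT)
    out.append(cv2.resize(i[v+60-42:v+60+42,u+60-42:u+60+42],(260,260),interpolation=cv2.INTER_NEAREST))
cv2.imwrite('pics/c5.png',np.vstack([np.hstack(out[:3]),np.hstack(out[3:])]))
E
```

```text
(no output)
```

View pics/c5.png

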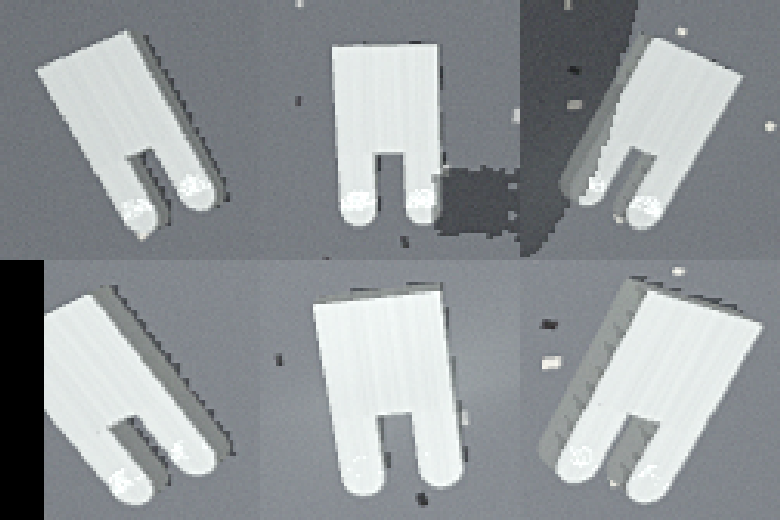

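```bash
cat >> h.py <<'E'
from scipy.optimize import minimize, least_squares
def outline():
    P=[(-46,-20),(-46,20)]
    t=np.linspace(np.pi/2,-np.pi/2,9)
    P+=[(16+7*np.cos(a),13+7*np.sin(a)) for a in t]
    P+=[(-5.5,6),(-5.5,-6)]
    P+=[(16+7*np.cos(a),-13+7*np.sin(a)) for a in t]
    return np.array(P)
OUT=outline()
def render(c,prm,shape=(420,560)):
    x,y,a,z=prm;ca,sa=np.cos(a),np.sin(a)
    W=np.c_[x+ca*OUT[:,0]-sa*OUT[:,1],y+sa*OUT[:,0]+ca*OUT[:,1],np.full(len(OUT),z)]
    q=np.array([proj(c,w) for w in W]);m=np.zeros(shape,np.uint8)
    cv2.fillPoly(m,[np.round(q*16).astype(np.int32)],255,cv2.LINE_AA,4);return m,q
def fit(cs,p0,thr=190,fixz=None,win=14):
    ms=[]
    for c in cs:
        g=c['img'].min(2);m=(g>thr).astype(np.uint8)*255
        _,q=render(c,p0);lo=np.floor(q.min(0)-win).astype(int);hi=np.ceil(q.max(0)+win).astype(int)
        keep=np.zeros_like(m);keep[max(lo[1],0):hi[1],max(lo[0],0):hi[0]]=1
        m=m*keep;n,l,s,_=cv2.connectedComponentsWithStats(m);k=1+np.argmax(s[1:,4]);m=(l==k).astype(np.uint8)*255
        ms.append(cv2.GaussianBlur(m,(0,0),1.2).astype(float))
    sc=np.array([5,5,.1,5.])
    def cost(v):
        p=np.array(p0)+v*sc
        if fixz is not None:p[3]=fixz
        return sum(((cv2.GaussianBlur(render(c,p)[0],(0,0),1.2)-m)**2).sum() for c,m in zip(cs,ms))/65025
    v=np.zeros(4)
    for _ in range(3):
        r=minimize(cost,v,method='Nelder-Mead',options=dict(initial_simplex=np.vstack([v]+[v+.6*e for e in np.eye(4)]),xatol=1e-3,fatol=1e-2,maxiter=400));v=r.x
    p=np.array(p0)+v*sc
    if fixz is not None:p[3]=fixz
    return p,r.fun
E
python3 - <<'E'
from h import *
np.set_printoptions(precision=3,suppress=True)
c1,c2,t=load('w1'),load('w2'),load('top0')
for n,x,y,a in [('A',440,244,-.35),('B',431,2,.05),('C',453,-234,.5)]:
    s=at(c1,{'A':(445,162),'B':(252,135),'C':(52,130)}[n],8);
    r=fit([c1,c2],[s[0]+10*np.cos(a),s[1]+10*np.sin(a),a,10]);print(n,*r)
    r=fit([c1],[*r[0]],fixz=r[0][3]);print('  w1',*r)
E
```

```text
A [452.198 238.21   -0.292  11.212] 112.52953479430988
  w1 [452.159 238.201  -0.291  11.212] 97.42917339484814
B [443.97    1.565   0.123   5.651] 58.16532103037294
  w1 [443.795   1.421   0.116   5.651] 40.0476124567474
C [ 460.428 -232.755    0.465    9.07 ] 54.17931564782776
  w1 [ 460.434 -232.829    0.466    9.07 ] 31.49188773548635
```

```bash
python3 - <<'E'
from h import *
c=load('w1')
for n,tip,top in [('bare',(333.6,340.9),(326.8,310.9)),('slot',(231.4,328.6),None)]:
    P=at(c,tip,112);print(n,P)
    if top:
        for z in (58,62):print(z,at(c,top,z),proj(c,[P[0],P[1],z]))
R=down(0,-.55);print(R.round(2))
plan([490,60,150],R)
E
```

```text
bare [634.57577706 116.01909975 112.        ]
58 [632.99408504 115.92316181  58.        ] [326.69215541 311.96851441]
62 [630.29423608 114.94508732  62.        ] [327.14690741 313.87311008]
slot [629.53639522   1.44255298 112.        ]
[[ 0.52  0.    0.85]
 [ 0.    1.    0.  ]
 [-0.85  0.    0.52]]
from [369.9  21.4 196.5] to [490.  60. 150.] rot deg [  0.2 -31.2  -0.2] rows 4
[11.8  9.5 30. ] [ 0.04 -7.8  -0.04]
[15.8  9.6 28.1] [ 0.04 -7.8  -0.04]
[19.4  9.6 25.7] [ 0.04 -7.8  -0.04]
[22.7  9.6 22.8] [ 0.04 -7.8  -0.04]
```

Emit:
{"fn": "send_rows", "kwargs": {
  "increments": [
    {"x": 12, "y": 9.5, "z": 30, "rx": 0, "ry": -7.8, "rz": 0},
    {"x": 16, "y": 9.5, "z": 28, "rx": 0, "ry": -7.8, "rz": 0},
    {"x": 19, "y": 9.5, "z": 26, "rx": 0, "ry": -7.8, "rz": 0},
    {"x": 23, "y": 9.5, "z": 23, "rx": 0, "ry": -7.8, "rz": 0},
    {"x": 0, "y": 0, "z": 0, "rx": 0, "ry": 0, "rz": 0}
  ]
}}

```text
time: 3.25
position: [486.1, 55.6, 158.4]
tool_rot: [0.002, 1.062, 0.005]
contact_force: [-0.7, -0.1, -0.1]
finger_gap: 85.4
```

```bash
python3 - <<'E'
from h import *
c=snap('wrist','w3')
o,p,R=cur();print(o['time'],p,R.round(3))
i=cv2.imread('pics/w3.png');i=cv2.rotate(i,cv2.ROTATE_180);cv2.imwrite('pics/w3r.png',cv2.resize(i,(800,600)))
E
```

```text
3.3 [485.38000262  55.28160823 158.78405157] [[ 0.483 -0.003  0.875]
 [ 0.002  1.     0.002]
 [-0.875  0.001  0.483]]
```

View pics/w3r.png

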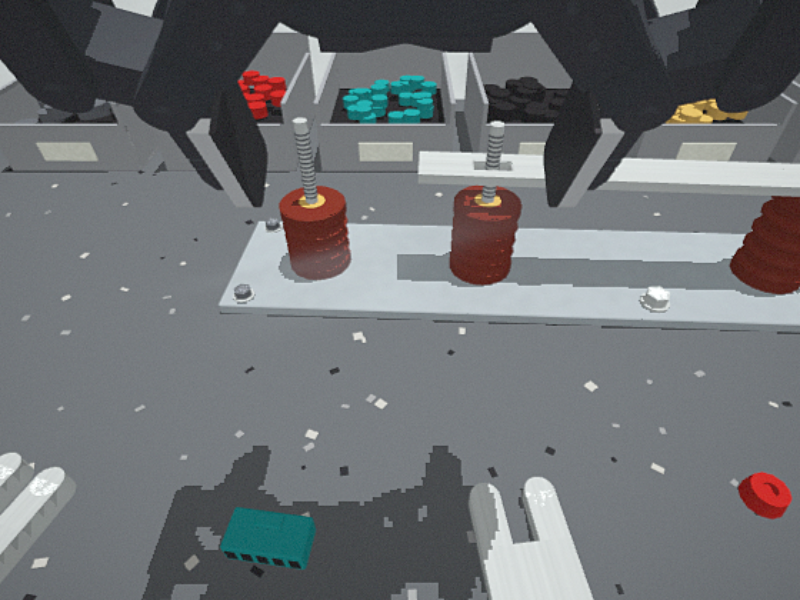

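```bash
python3 - <<'E'
from h import *
i=cv2.rotate(cv2.imread('pics/w3.png'),cv2.ROTATE_180);cv2.imwrite('pics/c6.png',cv2.resize(i[75:205,180:380],None,fx=4,fy=4,interpolation=cv2.INTER_CUBIC))
E
```

```text
(no output)
```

View pics/c6.png

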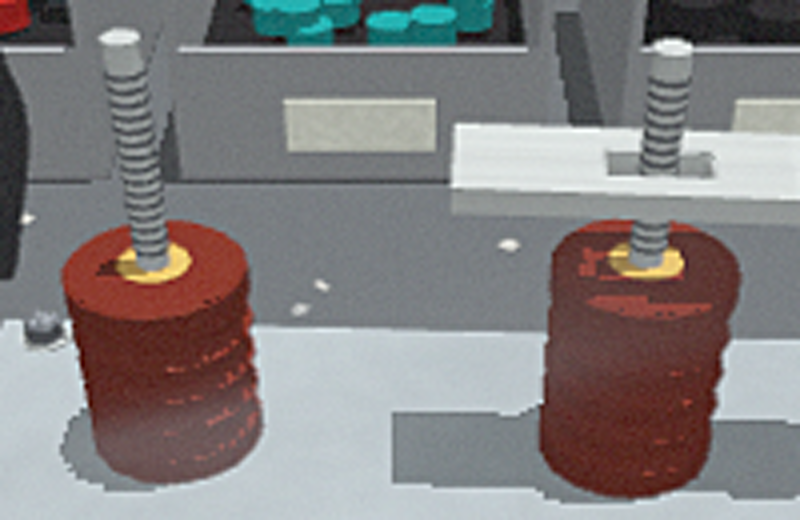

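```bash
python3 - <<'E'
from h import *
np.set_printoptions(precision=2,suppress=True)
c=load('w3');c1=load('w1')
f=lambda u,v:(559-(u/4+180),419-(v/4+75))
for n,tip,top,t1 in [('bare',(120,36),(155,263),(333.6,340.9)),('slot',(672,46),(647,261),(231.4,328.6))]:
    P=at(c,f(*tip),112);print(n,P,'tri',tri((c,f(*tip)),(c1,t1)))
    for z in (58,62):
        q=proj(c,[P[0],P[1],z]);print(z,((559-q[0]-180)*4,(419-q[1]-75)*4),'meas',top)
    o,d=ray(c,f(*top));t=((P-o)[:2]@d[:2])/(d[:2]@d[:2]);print('z top',o+t*d)
# side diam
for n,a,b in [('bare',(62,275),(249,268)),('slot',(552,262),(741,272))]:
    for z in(58,62):
        A=at(c,f(*a),z);B=at(c,f(*b),z);print(n,z,np.linalg.norm(A-B),(A+B)/2)
# bar underside at end & near slot, near edge
for n,a in [('end near top',(452,188)),('end near bot',(452,214)),('end far top',(456,124)),('slotL',(606,165)),('slotR',(715,165))]:
    print(n,[at(c,f(*a),z) for z in (81,84,87)])
E
```

```text
bare [635.31 115.74 112.  ] tri [634.2  115.69 112.48]
58 (np.float64(153.48557651741066), np.float64(260.28890641489556)) meas (155, 263)
62 (np.float64(151.2683368134235), np.float64(245.437668353984)) meas (155, 263)
z top [635.37 115.49  57.23]
slot [630.4    0.52 112.  ] tri [628.87   1.16 112.71]
58 (np.float64(642.3992698911422), np.float64(271.94434260245725)) meas (647, 261)
62 (np.float64(644.3563399922091), np.float64(257.00589629433284)) meas (647, 261)
z top [630.27  -0.19  61.02]
bare 58 43.50415634157633 [630.35 114.48  58.  ]
bare 62 42.47969889346588 [623.87 113.03  62.  ]
slot 58 44.12218100887858 [632.59  -0.59  58.  ]
slot 62 43.08317000941173 [626.06   0.67  62.  ]
end near top [array([627.76,  45.56,  81.  ]), array([622.19,  45.71,  84.  ]), array([616.61,  45.87,  87.  ])]
end near bot [array([616.33,  45.76,  81.  ]), array([610.99,  45.91,  84.  ]), array([605.65,  46.06,  87.  ])]
end far top [array([658.93,  44.06,  81.  ]), array([652.72,  44.24,  84.  ]), array([646.51,  44.43,  87.  ])]
slotL [array([638.51,  10.41,  81.  ]), array([632.71,  11.28,  84.  ]), array([626.92,  12.16,  87.  ])]
slotR [array([638.56, -14.33,  81.  ]), array([632.76, -12.95,  84.  ]), array([626.97, -11.57,  87.  ])]
```

Reading of w3 (rotated view):
- **Bare standoff:** stud tip (300,122), flat top (312,203), height 57. This is the short one.
- **Standoff under the slot:** tip (497,125), flat top (487,202), height 61. This is the tall one, so the gap is 16 mm and needs thin + thin.
- **Packers in w1:** the one at (445,162) has its top at 11 mm, so it is thick. (252,135) and (52,130) have tops at 6 and 9 mm, so they are thin. All three are white; the black, purple and blue ones are decoys. The enlarged crop c5 showed this.

I'll use the middle packer (B) first, then the right-hand one (C).

```bash
python3 - <<'E'
from h import *
np.set_printoptions(precision=3,suppress=True)
c1,c2=load('w1'),load('w2')
for n,p in [('B',[444,1.5,.12,8]),('C',[460,-233,.46,8])]:
    r,_=fit([c1,c2],p,fixz=8);d=np.array([np.cos(r[2]),np.sin(r[2])]);print(n,r,'tcp',r[:2]-35*d)
for n,u in [('bumper',(155,151)),('conn',(342,153)),('lid',(0,231))]:print(n,at(c1,u,8))
r,_=fit([c1,c2],[444,1.5,.12,8],fixz=8);d=np.array([np.cos(r[2]),np.sin(r[2])]);t=r[:2]-35*d
plan([t[0],t[1],80],down(r[2]))
E
```

```text
B [443.621   1.888   0.123   8.   ] tcp [408.886  -2.412]
C [ 460.547 -233.811    0.462    8.   ] tcp [ 429.221 -249.421]
bumper [ 460.774 -115.05     8.   ]
conn [440.424 113.515   8.   ]
lid [ 587.243 -320.507    8.   ]
from [485.4  55.3 158.8] to [408.9  -2.4  80. ] rot deg [-6.8 28.9  1.7] rows 4
[  8.  -14.4 -26.3] [-1.69  7.22  0.42]
[ 11.1 -13.7 -25.5] [-1.69  7.22  0.42]
[ 14.2 -13.  -24.3] [-1.69  7.22  0.42]
[ 17.  -12.5 -22.7] [-1.69  7.22  0.42]
```

Emit:
{"fn": "send_rows", "kwargs": {
  "increments": [
    {"x": 8, "y": -14.4, "z": -26.3, "rx": -1.7, "ry": 7.2, "rz": 0.4},
    {"x": 11, "y": -13.7, "z": -25.5, "rx": -1.7, "ry": 7.2, "rz": 0.4},
    {"x": 14, "y": -13, "z": -24.3, "rx": -1.7, "ry": 7.2, "rz": 0.4},
    {"x": 17, "y": -12.5, "z": -22.7, "rx": -1.7, "ry": 7.2, "rz": 0.4},
    {"x": 0, "y": 0, "z": 0, "rx": 0, "ry": 0, "rz": 0}
  ],
  "claw": 65,
  "force": 40
}}

```text
time: 3.8
position: [406.7, -5.6, 87.3]
tool_rot: [2.986, 1.543, 3.116]
contact_force: [0.8, 0.0, 0.4]
finger_gap: 65.1
```

```bash
python3 - <<'E'
from h import *
np.set_printoptions(precision=3,suppress=True)
c=snap('wrist','w4')
o,p,R=cur();print(o['time'],p,R.round(3))
r,f=fit([c],[443.6,1.9,.123,8],fixz=8);d=np.array([np.cos(r[2]),np.sin(r[2])]);t=r[:2]-35*d;print(r,f,t)
plan([t[0],t[1],18],down(r[2]))
E
```

```text
3.85 [407.814  -4.997  88.248] [[-0.021 -0.129  0.991]
 [ 0.001  0.992  0.129]
 [-1.     0.003 -0.021]]
[466.597   2.404   0.08    8.   ] 3060.039723183391 [431.709  -0.399]
from [407.8  -5.   88.2] to [431.7  -0.4  18. ] rot deg [ 2.8 -1.2 -0.2] rows 2
[34.9  0.6 12.9] [ 1.42 -0.6  -0.08]
[35.   1.  12.5] [ 1.42 -0.6  -0.08]
```

View pics/w4.png

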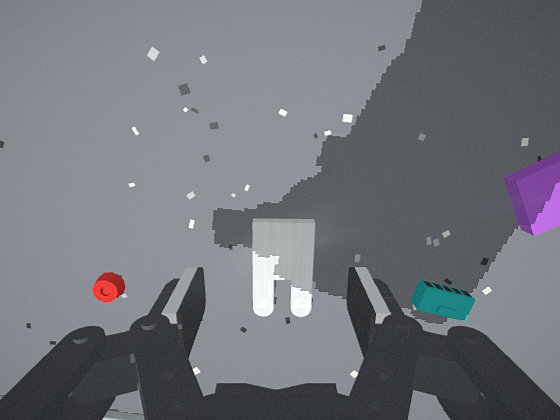

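```bash
python3 - <<'E'
from h import *
np.set_printoptions(precision=3,suppress=True)
c=load('w4')
a,b,e,f=[at(c,u,8) for u in [(253,219),(314.5,219),(262.5,316),(301,316)]];print(a,b,e,f)
m=(a+b)/2;n=(e+f)/2;d=n-m;print(np.linalg.norm(a-b),np.linalg.norm(d),np.arctan2(d[1],d[0]));d/=np.linalg.norm(d)
t=m+11*d;print(t)
plan([t[0],t[1],18],down(np.arctan2(d[1],d[0])))
E
```

```text
[398.245 -22.894   8.   ] [393.178  16.025   8.   ] [468.227  -8.388   8.   ] [464.79  18.29   8.  ]
39.247091499457866 71.29173987826566 0.11789180351039673
[406.635  -2.14    8.   ]
from [407.8  -5.   88.2] to [406.6  -2.1  18. ] rot deg [ 0.7 -1.2 -0.2] rows 2
[35.1  1.4  0.3] [ 0.33 -0.6  -0.09]
[35.1  1.4 -0. ] [ 0.33 -0.6  -0.09]
```

Emit:
{"fn": "send_rows", "kwargs": {
  "increments": [
    {"x": 35, "y": 1.4, "z": 0.6, "rx": 0.3, "ry": -0.6, "rz": 0},
    {"x": 35, "y": 1.4, "z": 0.6, "rx": 0.3, "ry": -0.6, "rz": 0},
    {"x": 0, "y": 0, "z": 0, "rx": 0, "ry": 0, "rz": 0},
    {"x": 0, "y": 0, "z": 0, "rx": 0, "ry": 0, "rz": 0}
  ]
}}

```text
time: 4.25
position: [412.7, -1.2, 23.4]
tool_rot: [0.158, 1.556, 0.274]
contact_force: [-0.2, -0.2, -0.3]
finger_gap: 64.8
```

```bash
python3 - <<'E'
from h import *
o,p,R=cur();print(o['time'],p,R.round(3),o['contact_force'])
plan([407.5,-2.2,17.5],down(.12))
E
```

```text
4.25 [412.71107361  -1.21170344  23.39501981] [[ 0.014 -0.116  0.993]
 [ 0.004  0.993  0.116]
 [-1.     0.002  0.014]] [-0.17807778 -0.22936217 -0.31300589]
from [412.7  -1.2  23.4] to [407.5  -2.2  17.5] rot deg [-0.2  0.8 -0.1] rows 1
[ 5.8 -0.4 -5.4] [-0.22  0.82 -0.13]
```

Emit:
{"fn": "send_rows", "kwargs": {
  "increments": [
    {"x": 5.5, "y": -0.4, "z": -5.4, "rx": 0, "ry": 0.8, "rz": 0},
    {"x": 0, "y": 0, "z": 0, "rx": 0, "ry": 0, "rz": 0}
  ]
}}

```text
time: 4.45
position: [408.7, -2.2, 20.7]
tool_rot: [0.315, 1.567, 0.431]
contact_force: [-0.9, -0.1, 0.0]
finger_gap: 64.9
```

```bash
python3 - <<'E'
from h import *
snap('wrist','w5')
o,p,R=cur();print(o['time'],p,R.round(3),o['contact_force'])
plan([407.5,-2.2,17.5],down(.12))
E
```

```text
4.5 [409.25089883  -2.27407837  20.99863534] [[ 0.005 -0.116  0.993]
 [ 0.001  0.993  0.116]
 [-1.     0.001  0.005]] [0.38551085 0.06971785 1.20609588]
from [409.3  -2.3  21. ] to [407.5  -2.2  17.5] rot deg [-0.2  0.3 -0.1] rows 1
[ 3.5  0.3 -1.7] [-0.19  0.27 -0.05]
```

View pics/w5.png

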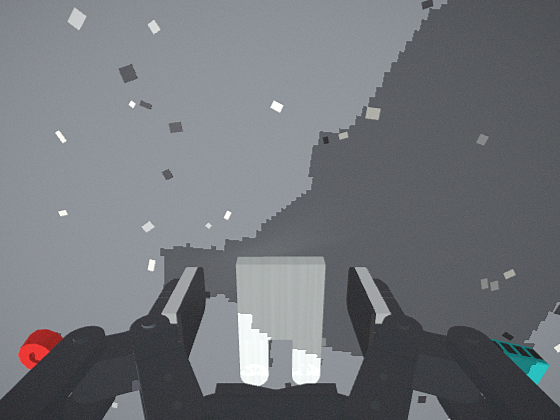

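Emit:
{"fn": "send_rows", "kwargs": {
  "increments": [
    {"x": 5, "y": 0, "z": -2, "rx": 0, "ry": 0.3, "rz": 0},
    {"x": 1, "y": 0, "z": 0, "rx": 0, "ry": 0, "rz": 0}
  ]
}}

```text
time: 4.7
position: [408.1, -2.7, 15.8]
tool_rot: [0.143, 1.569, 0.259]
contact_force: [-0.1, -0.4, -0.6]
finger_gap: 64.9
```

Emit:
{"fn": "send_rows", "kwargs": {
  "increments": [
    {"x": 0, "y": 0, "z": 0, "rx": 0, "ry": 0, "rz": 0},
    {"x": 0, "y": 0, "z": 0, "rx": 0, "ry": 0, "rz": 0},
    {"x": 0, "y": 0, "z": 0, "rx": 0, "ry": 0, "rz": 0},
    {"x": 0, "y": 0, "z": 0, "rx": 0, "ry": 0, "rz": 0},
    {"x": 0, "y": 0, "z": 0, "rx": 0, "ry": 0, "rz": 0}
  ],
  "claw": 30,
  "force": 50
}}

```text
time: 5.2
position: [409.6, -2.8, 18.3]
tool_rot: [-0.072, 1.566, 0.044]
contact_force: [0.9, -0.7, -2.2]
finger_gap: 38.0
```

```bash
python3 - <<'E'
from h import *
snap('wrist','w6')
o,p,R=cur();print(o['time'],p,R.round(3),o['contact_force'],o['finger_gap'])
crop('w6',140,200,280,200,2.5,'c7')
E
```

```text
5.25 [409.54936519  -2.7629991   18.2573495 ] [[ 0.005 -0.116  0.993]
 [ 0.     0.993  0.116]
 [-1.    -0.     0.005]] [-0.02441105 -0.09155334 -2.89286323] 38.36191769655151
```

View pics/c7.png

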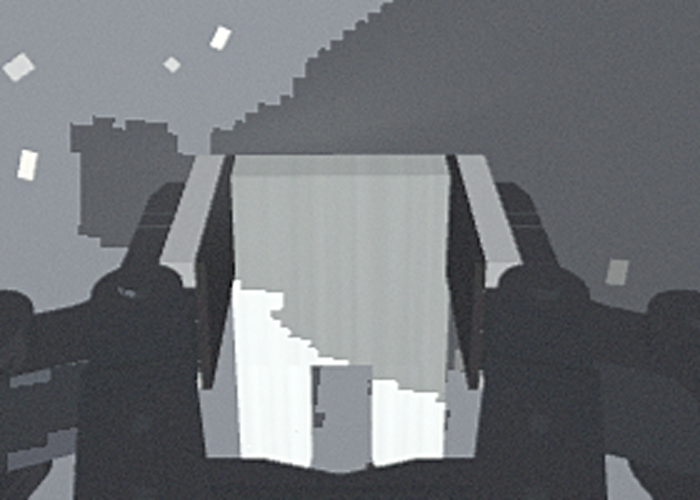

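```bash
python3 - <<'E'
from h import *
plan([533,5,90],down(-.0425),4)
E
```

```text
from [409.5  -2.8  18.3] to [533.   5.  90.] rot deg [ 9.1  0.3 -0. ] rows 4
[-17.8  -1.7  31. ] [ 2.28  0.07 -0.  ]
[-17.8  -0.4  31. ] [ 2.28  0.07 -0.  ]
[-17.9   0.8  31. ] [ 2.28  0.07 -0.  ]
[-17.9   2.   30.9] [ 2.28  0.07 -0.  ]
```

Emit:
{"fn": "send_rows", "kwargs": {
  "increments": [
    {"x": -30, "y": 0, "z": 0, "rx": 0, "ry": 0, "rz": 0},
    {"x": -30, "y": 0, "z": 30, "rx": 3, "ry": 0, "rz": 0},
    {"x": -13, "y": 0, "z": 47, "rx": 3, "ry": 0, "rz": 0},
    {"x": 0, "y": 0, "z": 45, "rx": 3, "ry": 0, "rz": 0},
    {"x": 0, "y": 0, "z": 0, "rx": 0, "ry": 0, "rz": 0}
  ]
}}

```text
time: 5.75
position: [532.3, 4.9, 92.8]
tool_rot: [1.293, 1.57, 1.245]
contact_force: [0.7, 0.1, -1.6]
finger_gap: 38.1
```

```bash
python3 - <<'E'
from h import *
snap('wrist','w7')
o,p,R=cur();print(o['time'],p,R.round(3),o['contact_force'],o['finger_gap'])
plan([533,5,84],down(-.0425))
E
```

```text
5.8 [529.6404513    5.07405776  92.4477428 ] [[-0.002  0.046  0.999]
 [ 0.002  0.999 -0.046]
 [-1.     0.001 -0.002]] [-0.31100419  0.81172311 -1.72563806] 38.16956317363064
from [529.6   5.1  92.4] to [533.   5.  84.] rot deg [-0.2 -0.1 -0.1] rows 1
[8.4 0.1 3.4] [-0.22 -0.13 -0.08]
```

View pics/w7.png

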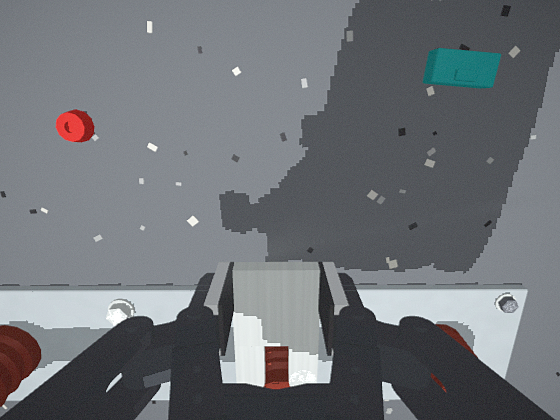

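Emit:
{"fn": "send_rows", "kwargs": {
  "increments": [
    {"x": 10, "y": 0, "z": 3, "rx": 0, "ry": 0, "rz": 0},
    {"x": 0, "y": 0, "z": 0, "rx": 0, "ry": 0, "rz": 0}
  ]
}}

```text
time: 6.0
position: [530.8, 5.1, 80.6]
tool_rot: [2.833, 1.565, 2.787]
contact_force: [0.9, 0.4, -1.3]
finger_gap: 38.4
```

```bash
python3 - <<'E'
from h import *
snap('scene','s1');snap('top','t1')
o,p,R=cur();print(o['time'],p,R.round(3),o['contact_force'],o['finger_gap'])
crop('s1',180,200,220,110,3.6,'c8')
crop('t1',180,110,220,120,3.6,'c9')
plan([595,2.3,82.5],down(-.0425))
E
```

```text
6.1 [530.82837501   5.10065161  81.66456618] [[-0.004  0.046  0.999]
 [ 0.002  0.999 -0.046]
 [-1.     0.002 -0.004]] [-0.10573683  0.31157889 -1.53021812] 38.25841246163258
from [530.8   5.1  81.7] to [595.    2.3  82.5] rot deg [-0.2 -0.3 -0.1] rows 2
[-0.6  0.1 32.1] [-0.09 -0.13 -0.05]
[-0.5  0.  32.1] [-0.09 -0.13 -0.05]
```

View pics/c8.png

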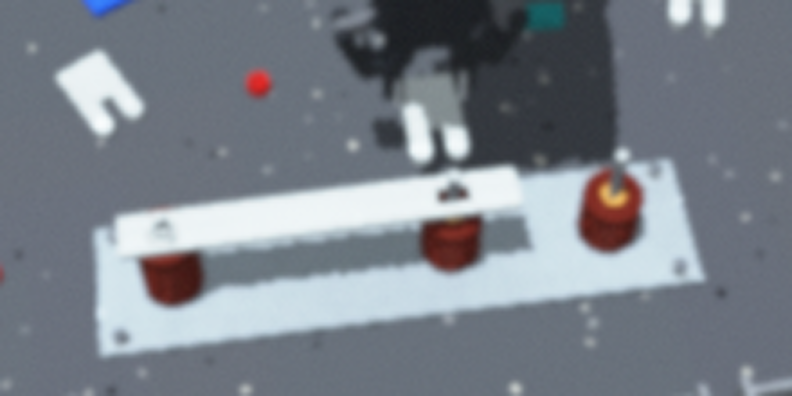

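View pics/c9.png

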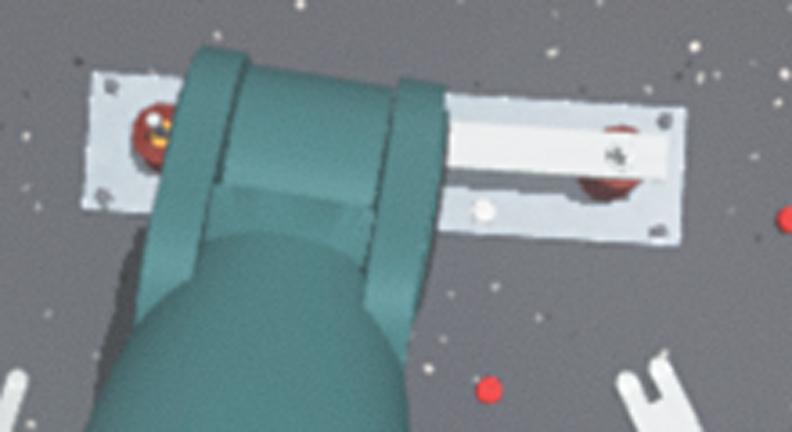

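```bash
python3 - <<'E'
from h import *
c=load('s1');f=lambda q:((q[0]-180)*3.6,(q[1]-200)*3.6)
d=np.array([.999,-.046,0]);l=np.array([.046,.999,0])
p=np.array([530.8,5.1,72.5])+35*d
for s in(1,-1):print(f(proj(c,p+16*d+s*13*l)))
print('stud tip',f(proj(c,[630,.8,112])),f(proj(c,[635.2,115.7,112])))
E
```

```text
(np.float64(453.38846900397124), np.float64(142.4004451127363))
(np.float64(417.0610350821915), np.float64(146.72440373718473))
stud tip (np.float64(447.9724628684933), np.float64(175.77312060241886)) (np.float64(616.2721645635452), np.float64(155.41230946546963))
```

```bash
python3 - <<'E'
from h import *
crop('s1',280,220,90,60,8.8,'c10')
c=load('s1')
i=cv2.imread('pics/c10.png')
d=np.array([.999,-.046,0]);l=np.array([.046,.999,0]);p=np.array([530.8,5.1,72.5])+35*d
for P in [p+23*d+13*l,p+23*d-13*l,[630,.8,112],[635.2,115.7,112]]:
    q=(proj(c,P)-[280,220]+.5)*8.8;cv2.circle(i,tuple(int(a) for a in q),5,(0,0,255),1)
cv2.imwrite('pics/c10.png',i)
E
```

```text
(no output)
```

View pics/c10.png

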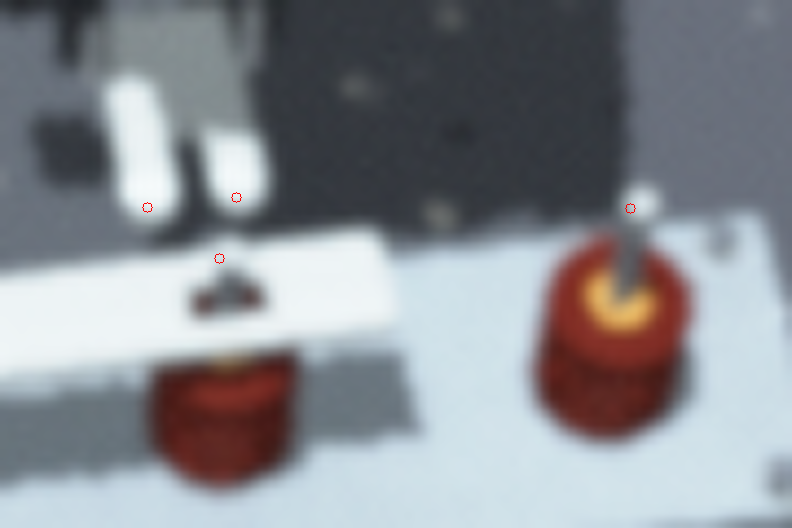

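Emit:
{"fn": "send_rows", "kwargs": {
  "increments": [
    {"x": 0, "y": 0.8, "z": 20, "rx": 0, "ry": -0.2, "rz": 0},
    {"x": 0, "y": 0, "z": 10, "rx": 0, "ry": 0, "rz": 0},
    {"x": 0, "y": 0, "z": 0, "rx": 0, "ry": 0, "rz": 0}
  ]
}}

```text
time: 6.4
position: [559.5, 4.4, 81.8]
tool_rot: [2.535, 1.568, 2.489]
contact_force: [-0.4, -0.2, -2.5]
finger_gap: 38.4
```

```bash
python3 - <<'E'
from h import *
snap('wrist','w8')
o,p,R=cur();print(o['time'],p,R.round(3),o['contact_force'],o['finger_gap'])
crop('w8',140,200,280,200,2.5,'c11')
plan([595,3.3,82.5],down(-.0425))
E
```

```text
6.45 [558.93830531   4.50419789  81.71273741] [[-0.003  0.046  0.999]
 [ 0.002  0.999 -0.046]
 [-1.     0.002 -0.003]] [-1.56731107 -1.19415905 -1.70987633] 38.15185817200654
from [558.9   4.5  81.7] to [595.    3.3  82.5] rot deg [-0.2 -0.2 -0.1] rows 1
[-0.9  0.4 36.1] [-0.19 -0.16 -0.09]
```

View pics/c11.png

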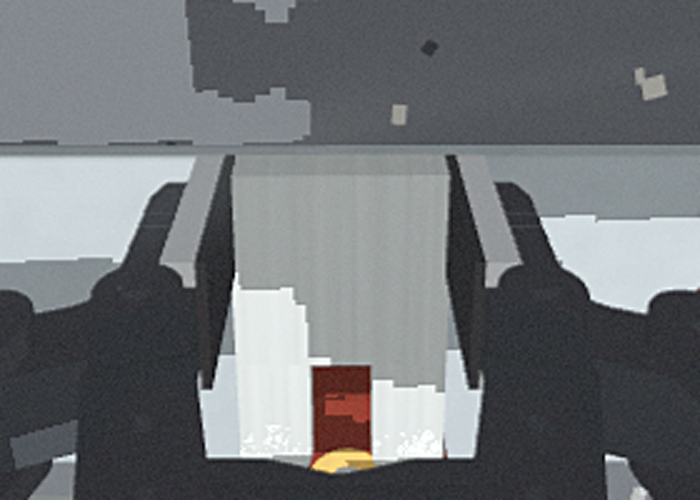

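Through the slot I can see the gold washer at crop column 343, with the slot centre at 341, so the packer is centred. Going in.

Emit:
{"fn": "send_rows", "kwargs": {
  "increments": [
    {"x": 0, "y": 0.3, "z": 12, "rx": 0, "ry": -0.2, "rz": 0},
    {"x": 0, "y": 0, "z": 11, "rx": 0, "ry": 0, "rz": 0},
    {"x": 0, "y": 0, "z": 0, "rx": 0, "ry": 0, "rz": 0}
  ]
}}

```text
time: 6.75
position: [582.5, 3.7, 81.9]
tool_rot: [1.276, 1.569, 1.23]
contact_force: [0.3, -0.3, -2.1]
finger_gap: 38.2
```

```bash
python3 - <<'E'
from h import *
snap('wrist','w9')
o,p,R=cur();print(o['time'],p,R.round(3),o['contact_force'],o['finger_gap'])
crop('w9',140,200,280,200,2.5,'c12')
plan([595,3.3,82.5],down(-.0425))
E
```

```text
6.8 [581.87507222   3.79625771  81.83815234] [[ 0.     0.046  0.999]
 [ 0.002  0.999 -0.046]
 [-1.     0.002 -0.   ]] [-0.80977942 -0.32579113 -1.74984124] 38.34204783673912
from [581.9   3.8  81.8] to [595.    3.3  82.5] rot deg [-0.2 -0.  -0.1] rows 1
[-0.7  0.1 13.1] [-0.19 -0.   -0.1 ]
```

View pics/c12.png

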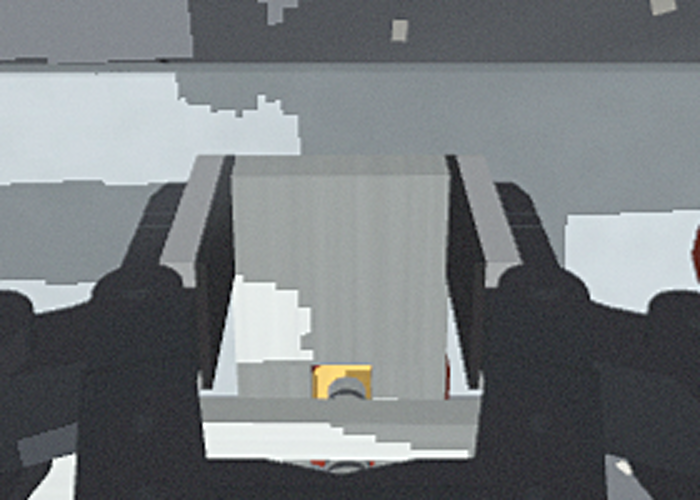

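Emit:
{"fn": "send_rows", "kwargs": {
  "increments": [
    {"x": 0, "y": 0.8, "z": 7, "rx": 0, "ry": 0, "rz": 0},
    {"x": 0, "y": 0, "z": 5, "rx": 0, "ry": 0, "rz": 0},
    {"x": 0, "y": 0, "z": 0, "rx": 0, "ry": 0, "rz": 0}
  ]
}}

```text
time: 7.1
position: [594.0, 4.2, 81.6]
tool_rot: [2.329, 1.568, 2.284]
contact_force: [-1.2, 0.9, -1.0]
finger_gap: 37.8
```

```bash
python3 - <<'E'
from h import *
snap('wrist','w10')
o,p,R=cur();print(o['time'],p,R.round(3),o['contact_force'],o['finger_gap'])
crop('w10',140,200,280,200,2.5,'c13')
E
```

```text
7.15 [593.90738501   4.17875257  81.63271479] [[-0.001  0.046  0.999]
 [ 0.002  0.999 -0.046]
 [-1.     0.002 -0.001]] [-0.13692268  0.61009643 -1.42487058] 38.37532296130746
```

View pics/c13.png

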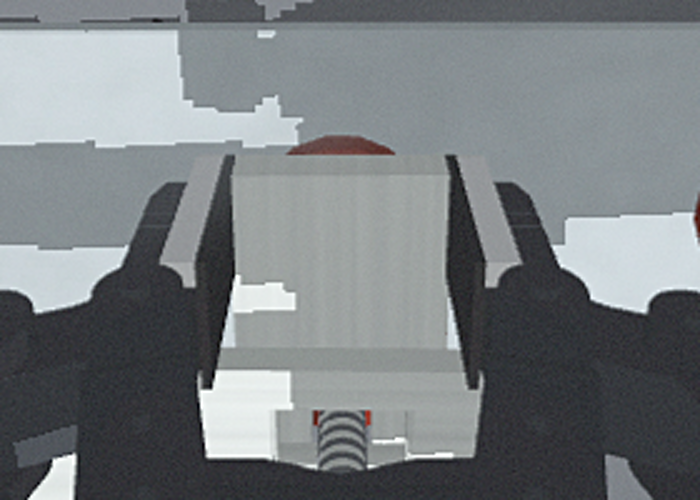

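Emit:
{"fn": "send_rows", "kwargs": {
  "increments": [
    {"x": 0, "y": 0, "z": 2.5, "rx": 0, "ry": 0, "rz": 0},
    {"x": 0, "y": 0, "z": 0, "rx": 0, "ry": 0, "rz": 0}
  ]
}}

```text
time: 7.35
position: [593.8, 4.3, 80.8]
tool_rot: [2.907, 1.564, 2.861]
contact_force: [0.3, -0.3, -1.6]
finger_gap: 38.3
```

```bash
python3 - <<'E'
from h import *
o,p,R=cur();print(o['time'],p,o['contact_force'],o['finger_gap'])
E
```

```text
7.35 [593.82289725   4.25424879  80.8497697 ] [ 0.31348582 -0.31856779 -1.56291427] 38.29766668030681
```

Emit:
{"fn": "send_rows", "kwargs": {
  "increments": [
    {"x": 0, "y": 0, "z": 4, "rx": 0, "ry": -0.3, "rz": 0}
  ]
}}

```text
time: 7.45
position: [594.7, 4.3, 80.1]
tool_rot: [2.945, 1.563, 2.899]
contact_force: [-26.4, 0.2, 6.2]
finger_gap: 38.3
```

```bash
python3 - <<'E'
from h import *
for _ in range(3):
    snap('wrist','w11');o,p,R=cur();print(o['time'],p,o['contact_force'],R[:,0].round(3))
crop('w11',140,200,280,200,2.5,'c14')
E
```

```text
7.5 [594.63569121   4.30503074  79.8891377 ] [-18.28209065  -0.73925783   5.75911462] [-0.008  0.002 -1.   ]
7.55 [594.61273696   4.28577954  79.98795217] [-18.96884095   0.15783522   4.69178387] [-0.008  0.002 -1.   ]
7.6 [594.58469056   4.28563174  80.02695924] [-17.27700677  -0.24623611   4.36055804] [-0.008  0.002 -1.   ]
```

View pics/c14.png

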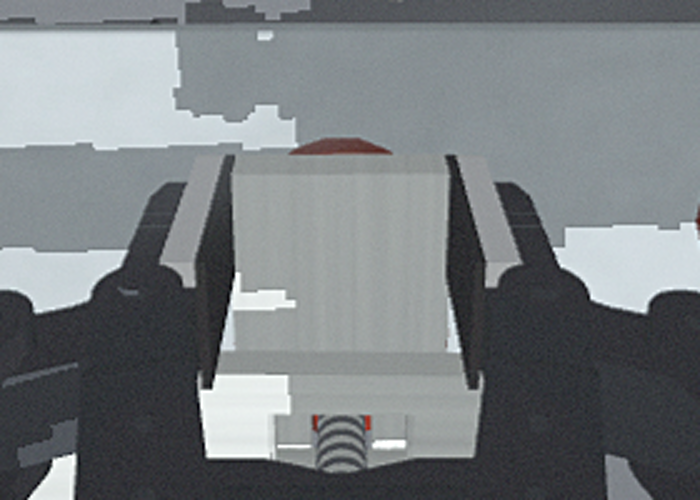

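Emit:
{"fn": "send_rows", "kwargs": {
  "increments": [
    {"x": 0, "y": 0, "z": -1.5, "rx": 0, "ry": 0.2, "rz": 0},
    {"x": 0.5, "y": 0, "z": 0, "rx": 0, "ry": 0, "rz": 0}
  ]
}}

```text
time: 7.8
position: [592.9, 4.4, 79.8]
tool_rot: [3.012, 1.56, 2.966]
contact_force: [-1.2, 1.3, 1.2]
finger_gap: 38.6
```

Emit:
{"fn": "send_rows", "kwargs": {
  "increments": [
    {"x": 0, "y": 0, "z": 0, "rx": 0, "ry": 0, "rz": 0},
    {"x": 0, "y": 0, "z": 0, "rx": 0, "ry": 0, "rz": 0},
    {"x": 0, "y": 0, "z": 0, "rx": 0, "ry": 0, "rz": 0}
  ],
  "claw": 62
}}

```text
time: 8.1
position: [594.3, 4.3, 80.4]
tool_rot: [2.962, 1.563, 2.916]
contact_force: [0.4, -0.0, -0.7]
finger_gap: 62.3
```

```bash
python3 - <<'E'
from h import *
snap('wrist','w12');o,p,R=cur();print(o['time'],p,o['contact_force'],R[:,0].round(3),o['finger_gap'])
crop('w12',140,200,280,200,2.5,'c15')
E
```

```text
8.15 [594.32961325   4.22972612  80.44384964] [-0.13674427  0.40144829  0.30232554] [-0.008  0.002 -1.   ] 61.63707527257357
```

View pics/c15.png

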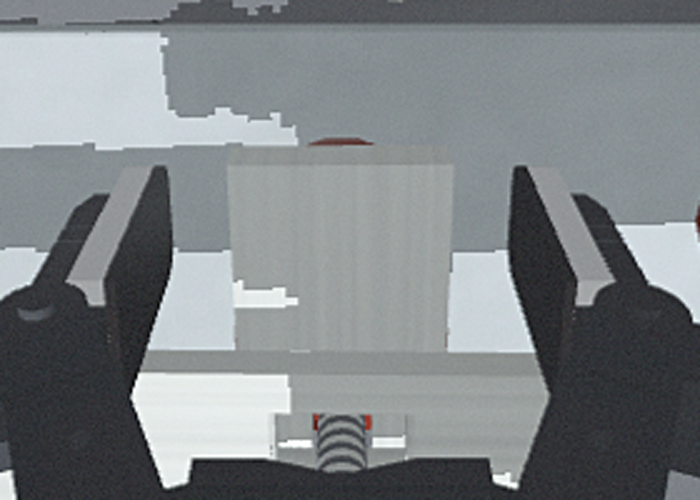

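Emit:
{"fn": "send_rows", "kwargs": {
  "increments": [
    {"x": -0.5, "y": 0, "z": -30, "rx": 0, "ry": 0.4, "rz": 0},
    {"x": -10, "y": 0, "z": -45, "rx": 0, "ry": 0, "rz": 0},
    {"x": -20, "y": -20, "z": -40, "rx": 0, "ry": 0, "rz": 0}
  ]
}}

```text
time: 8.45
position: [479.3, -9.8, 110.4]
tool_rot: [3.015, 1.556, 2.971]
contact_force: [-0.5, -1.1, 0.3]
finger_gap: 61.7
```

```bash
python3 - <<'E'
from h import *
snap('wrist','w13');o,p,R=cur();print(o['time'],p,o['contact_force'],R[:,0].round(3),o['finger_gap'])
plan([429.2,-249.4,90],down(.462))
E
```

```text
8.5 [474.76976096 -11.7909492  113.34659861] [0.16154649 2.22075393 3.65679636] [-0.015  0.001 -1.   ] 62.21440605370059
from [474.8 -11.8 113.3] to [ 429.2 -249.4   90. ] rot deg [-29.   -0.8  -0.3] rows 5
[  4.7 -47.9  -6.9] [-5.81 -0.17 -0.05]
[  4.8 -46.9 -11.7] [-5.81 -0.17 -0.05]
[  4.8 -45.5 -16.4] [-5.81 -0.17 -0.05]
[  4.7 -43.6 -21. ] [-5.81 -0.17 -0.05]
[  4.7 -41.3 -25.3] [-5.81 -0.17 -0.05]
```

View pics/w13.png

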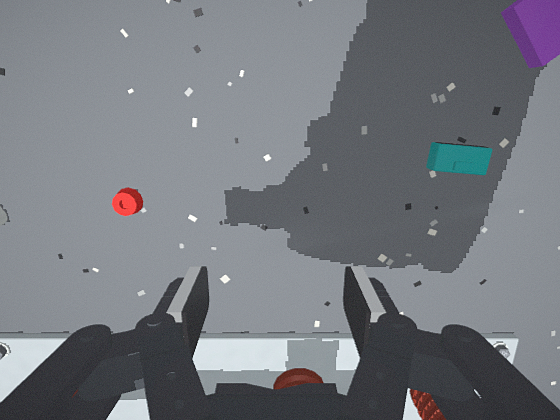

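Emit:
{"fn": "send_rows", "kwargs": {
  "increments": [
    {"x": 4, "y": -48, "z": -7, "rx": -5.8, "ry": -0.2, "rz": 0},
    {"x": 4, "y": -47, "z": -12, "rx": -5.8, "ry": -0.2, "rz": 0},
    {"x": 4, "y": -46, "z": -16, "rx": -5.8, "ry": -0.2, "rz": 0},
    {"x": 4, "y": -44, "z": -21, "rx": -5.8, "ry": -0.2, "rz": 0},
    {"x": 4, "y": -41, "z": -25, "rx": -5.8, "ry": -0.2, "rz": 0}
  ]
}}

```text
time: 9.0
position: [430.7, -253.0, 96.6]
tool_rot: [-0.293, 1.56, 0.193]
contact_force: [1.0, 0.2, -1.0]
finger_gap: 62.2
```

Emit:
{"fn": "send_rows", "kwargs": {
  "increments": [
    {"x": 0, "y": 0, "z": 0, "rx": 0, "ry": 0, "rz": 0}
  ]
}}

```text
time: 9.1
position: [430.1, -258.2, 96.3]
tool_rot: [-0.471, 1.559, 0.015]
contact_force: [0.8, -0.2, 0.3]
finger_gap: 62.2
```

```bash
python3 - <<'E'
from h import *
snap('wrist','w14');o,p,R=cur();print(o['time'],p,o['contact_force'],R.round(3),o['finger_gap'])
E
```

```text
9.15 [ 430.19080941 -255.87652893   96.40013239] [0.3251633  1.50303961 0.00610488] [[ 0.011 -0.464  0.886]
 [ 0.001  0.886  0.464]
 [-1.    -0.004  0.01 ]] 61.659695769580004
```

View pics/w14.png

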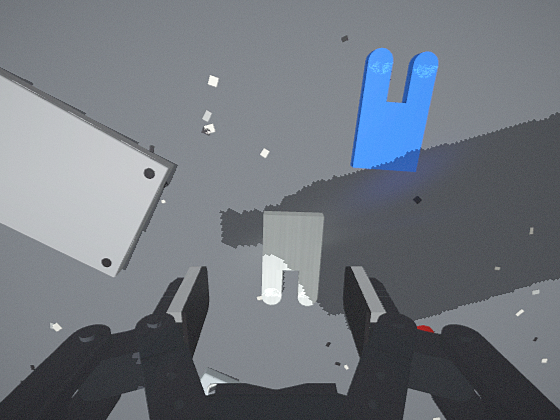

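```bash
python3 - <<'E'
from h import *
np.set_printoptions(precision=3,suppress=True)
crop('w14',230,195,120,130,4.5,'c16')
E
```

```text
(no output)
```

View pics/c16.png

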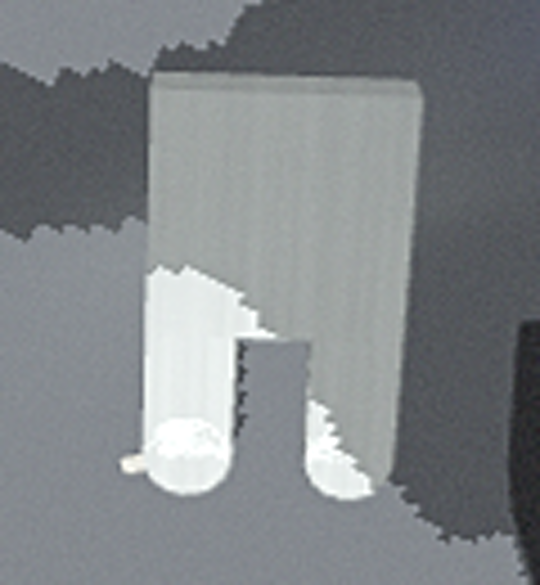

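```bash
python3 - <<'E'
from h import *
np.set_printoptions(precision=3,suppress=True)
c=load('w14')
a,b,e,f=[at(c,u,8) for u in [(263.3,214.1),(323.3,216.3),(271.8,304.8),(307.1,305.9)]];print(a,b,e,f)
m=(a+b)/2;n=(e+f)/2;d=n-m;print(np.linalg.norm(a-b),np.linalg.norm(d),np.arctan2(d[1],d[0]));d/=np.linalg.norm(d)
t=m+11*d;print(t)
plan([t[0],t[1],18],down(np.arctan2(d[1],d[0])))
E
```

```text
[ 427.352 -271.16     8.   ] [ 410.063 -235.312    8.   ] [ 486.814 -233.662    8.   ] [ 475.523 -210.511    8.   ]
39.79956031289727 69.79744772684542 0.46261391432579957
[ 428.551 -248.327    8.   ]
from [ 430.2 -255.9   96.4] to [ 428.6 -248.3   18. ] rot deg [1.2 0.6 0.2] rows 2
[39.2  3.9  0.6] [0.58 0.3  0.1 ]
[39.2  3.8  0.8] [0.58 0.3  0.1 ]
```

Consistent with the earlier fit: width 39.8, length 69.8. Descending.

Emit:
{"fn": "send_rows", "kwargs": {
  "increments": [
    {"x": 38, "y": 3.8, "z": 0.7, "rx": 0.6, "ry": 0.3, "rz": 0},
    {"x": 33, "y": 3.8, "z": 0.7, "rx": 0.6, "ry": 0.3, "rz": 0},
    {"x": 0, "y": 0, "z": 0, "rx": 0, "ry": 0, "rz": 0},
    {"x": 0, "y": 0, "z": 0, "rx": 0, "ry": 0, "rz": 0}
  ]
}}

```text
time: 9.55
position: [430.1, -247.3, 25.6]
tool_rot: [-1.335, 1.564, -0.877]
contact_force: [0.1, -0.6, 1.3]
finger_gap: 61.4
```

```bash
python3 - <<'E'
from h import *
o,p,R=cur();print(o['time'],p,R.round(3),o['contact_force'])
plan([428.6,-248.5,17.5],down(.462))
E
```

```text
9.55 [ 430.12295028 -247.30628961   25.59144437] [[ 0.004 -0.442  0.897]
 [-0.005  0.897  0.442]
 [-1.    -0.006  0.001]] [ 0.06382819 -0.62910847  1.27519998]
from [ 430.1 -247.3   25.6] to [ 428.6 -248.5   17.5] rot deg [-0.2  0.1  0.4] rows 1
[ 8.1 -0.3 -1.9] [-0.22  0.08  0.35]
```

Emit:
{"fn": "send_rows", "kwargs": {
  "increments": [
    {"x": 8, "y": -0.3, "z": -1.8, "rx": -0.3, "ry": 0, "rz": 0.3},
    {"x": 0, "y": 0, "z": 0, "rx": 0, "ry": 0, "rz": 0}
  ]
}}

```text
time: 9.75
position: [429.9, -248.5, 19.4]
tool_rot: [-0.815, 1.567, -0.35]
contact_force: [-0.4, 0.0, 0.2]
finger_gap: 62.4
```

```bash
python3 - <<'E'
from h import *
snap('wrist','w15')
o,p,R=cur();print(o['time'],p,R.round(3),o['contact_force'])
plan([428.6,-248.5,17.5],down(.462))
E
```

```text
9.8 [ 430.17373762 -248.67953487   19.86159625] [[ 0.005 -0.448  0.894]
 [-0.002  0.894  0.448]
 [-1.    -0.004  0.003]] [ 0.37600176  0.32161488 -0.29175792]
from [ 430.2 -248.7   19.9] to [ 428.6 -248.5   17.5] rot deg [0.2 0.2 0.2] rows 1
[ 2.4  0.9 -1.3] [0.16 0.18 0.22]
```

View pics/w15.png

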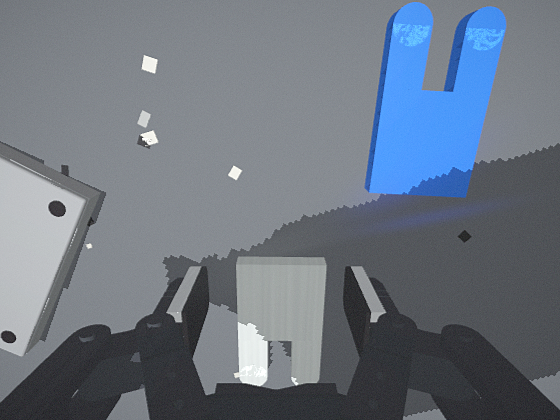

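Emit:
{"fn": "send_rows", "kwargs": {
  "increments": [
    {"x": 3.5, "y": 0.8, "z": -1.5, "rx": 0.2, "ry": 0.2, "rz": 0.2},
    {"x": 1, "y": 0, "z": 0, "rx": 0, "ry": 0, "rz": 0}
  ]
}}

```text
time: 10.0
position: [429.0, -249.2, 16.3]
tool_rot: [-1.418, 1.569, -0.957]
contact_force: [0.3, 0.3, 0.8]
finger_gap: 61.9
```

Emit:
{"fn": "send_rows", "kwargs": {
  "increments": [
    {"x": 0, "y": 0, "z": 0, "rx": 0, "ry": 0, "rz": 0},
    {"x": 0, "y": 0, "z": 0, "rx": 0, "ry": 0, "rz": 0},
    {"x": 0, "y": 0, "z": 0, "rx": 0, "ry": 0, "rz": 0},
    {"x": 0, "y": 0, "z": 0, "rx": 0, "ry": 0, "rz": 0},
    {"x": 0, "y": 0, "z": 0, "rx": 0, "ry": 0, "rz": 0}
  ],
  "claw": 30,
  "force": 50
}}

```text
time: 10.5
position: [429.6, -249.6, 18.4]
tool_rot: [-1.197, 1.566, -0.736]
contact_force: [-0.4, -0.1, -1.7]
finger_gap: 38.1
```

```bash
python3 - <<'E'
from h import *
snap('wrist','w16')
o,p,R=cur();print(o['time'],p,R.round(3),o['contact_force'],o['finger_gap'])
crop('w16',140,200,280,200,2.5,'c17')
plan([535,6,100],down(-.0425))
E
```

```text
10.55 [ 429.60456374 -249.61835016   18.41383553] [[ 0.003 -0.445  0.896]
 [-0.003  0.896  0.445]
 [-1.    -0.004  0.002]] [-0.26724657 -0.05055521 -1.05464125] 38.24136033912578
from [ 429.6 -249.6   18.4] to [535.   6. 100.] rot deg [28.8  0.2  0.2] rows 6
[-13.7  30.3  34.7] [4.81 0.03 0.03]
[-13.7  33.1  32. ] [4.81 0.03 0.03]
[-13.7  35.7  29.1] [4.81 0.03 0.03]
[-13.6  38.   26. ] [4.81 0.03 0.03]
[-13.6  40.1  22.8] [4.81 0.03 0.03]
[-13.6  41.8  19.3] [4.81 0.03 0.03]
```

View pics/c17.png

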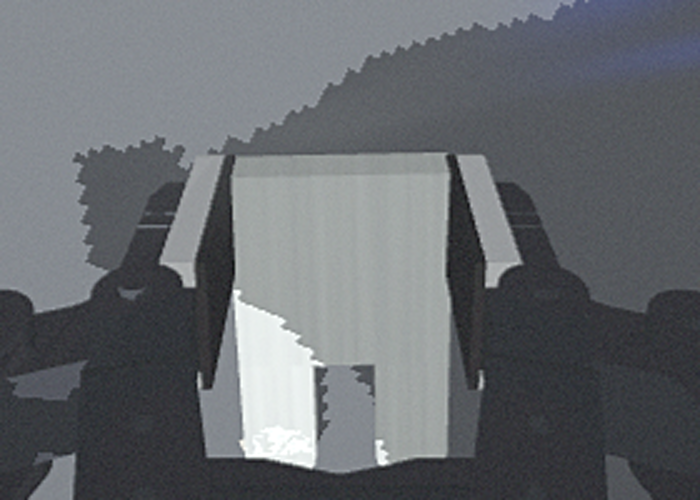

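Emit:
{"fn": "send_rows", "kwargs": {
  "increments": [
    {"x": -30, "y": 0, "z": 0, "rx": 0, "ry": 0, "rz": 0},
    {"x": -30, "y": 32, "z": 20, "rx": 4.8, "ry": 0, "rz": 0},
    {"x": -20, "y": 34, "z": 28, "rx": 4.8, "ry": 0, "rz": 0},
    {"x": -10, "y": 36, "z": 28, "rx": 4.8, "ry": 0, "rz": 0},
    {"x": 0, "y": 38, "z": 26, "rx": 4.8, "ry": 0, "rz": 0}
  ]
}}

```text
time: 11.05
position: [481.4, -84.2, 110.7]
tool_rot: [-0.792, 1.568, -0.686]
contact_force: [0.9, -0.7, -1.6]
finger_gap: 38.6
```

```bash
python3 - <<'E'
from h import *
plan([533,6,100],down(-.0425))
E
```

```text
from [481.4 -84.2 110.7] to [533.   6. 100.] rot deg [8.5 0.1 0.1] rows 3
[ 3.6 28.1 20.3] [2.84 0.05 0.04]
[ 3.6 29.  18.9] [2.84 0.05 0.04]
[ 3.6 29.9 17.4] [2.84 0.05 0.04]
```

Emit:
{"fn": "send_rows", "kwargs": {
  "increments": [
    {"x": 4, "y": 28, "z": 20, "rx": 2.8, "ry": 0, "rz": 0},
    {"x": 4, "y": 28, "z": 19, "rx": 2.8, "ry": 0, "rz": 0},
    {"x": 6, "y": 28, "z": 17, "rx": 2.8, "ry": 0, "rz": 0},
    {"x": 0, "y": 0, "z": 0, "rx": 0, "ry": 0, "rz": 0},
    {"x": 0, "y": 0, "z": 0, "rx": 0, "ry": 0, "rz": 0}
  ]
}}

```text
time: 11.55
position: [535.4, 11.9, 96.1]
tool_rot: [-0.42, 1.567, -0.463]
contact_force: [-0.4, 0.1, -2.0]
finger_gap: 38.3
```

```bash
python3 - <<'E'
from h import *
o,p,R=cur();print(o['time'],p,R.round(3),o['contact_force'])
plan([533,6.5,90],down(-.045))
E
```

```text
11.55 [535.35006807  11.90973378  96.12793415] [[ 0.003  0.043  0.999]
 [-0.002  0.999 -0.043]
 [-1.    -0.001  0.003]] [-0.42753091  0.08968135 -2.0388804 ]
from [535.4  11.9  96.1] to [533.    6.5  90. ] rot deg [0.1 0.2 0.1] rows 1
[ 6.1 -5.5 -2.1] [0.1  0.19 0.09]
```

Emit:
{"fn": "send_rows", "kwargs": {
  "increments": [
    {"x": 5, "y": -5.5, "z": 4, "rx": 0, "ry": 0.2, "rz": 0},
    {"x": 0, "y": 0, "z": 8, "rx": 0, "ry": 0, "rz": 0},
    {"x": 0, "y": 0, "z": 0, "rx": 0, "ry": 0, "rz": 0}
  ]
}}

```text
time: 11.85
position: [547.3, 3.4, 90.7]
tool_rot: [-2.075, 1.569, -2.119]
contact_force: [0.1, -0.3, -3.1]
finger_gap: 38.2
```

```bash
python3 - <<'E'
from h import *
snap('wrist','w17')
o,p,R=cur();print(o['time'],p,R.round(3),o['contact_force'])
crop('w17',140,200,280,200,2.5,'c18')
plan([560,5.1,90],down(-.045))
E
```

```text
11.9 [546.71964822   3.47204289  90.61740667] [[-0.002  0.044  0.999]
 [-0.002  0.999 -0.044]
 [-1.    -0.002 -0.002]] [-0.85056474  0.22956187 -1.48106456]
from [546.7   3.5  90.6] to [560.    5.1  90. ] rot deg [ 0.  -0.1  0.1] rows 1
[ 0.6  2.2 13.2] [ 0.04 -0.09  0.1 ]
```

View pics/c18.png

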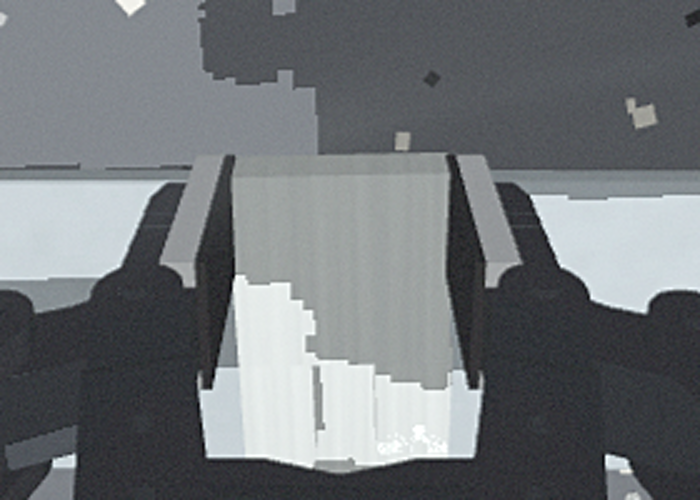

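Emit:
{"fn": "send_rows", "kwargs": {
  "increments": [
    {"x": 0.3, "y": 2, "z": 10, "rx": 0, "ry": 0, "rz": 0},
    {"x": 0, "y": 0, "z": 3, "rx": 0, "ry": 0, "rz": 0},
    {"x": 0, "y": 0, "z": 0, "rx": 0, "ry": 0, "rz": 0}
  ]
}}

```text
time: 12.2
position: [560.9, 4.0, 90.5]
tool_rot: [-2.235, 1.568, -2.281]
contact_force: [0.0, -0.4, -1.9]
finger_gap: 38.7
```

```bash
python3 - <<'E'
from h import *
snap('wrist','w18');snap('scene','s2')
o,p,R=cur();print(o['time'],p,R.round(3),o['contact_force'])
crop('w18',140,200,280,200,2.5,'c19')
crop('s2',280,220,90,60,8.8,'c20')
plan([575,4.4,89.8],down(-.045))
E
```

```text
12.3 [560.48477056   4.13073776  90.48199554] [[-0.002  0.046  0.999]
 [-0.002  0.999 -0.046]
 [-1.    -0.002 -0.002]] [-0.09960707  0.7037739  -1.26338866]
from [560.5   4.1  90.5] to [575.    4.4  89.8] rot deg [-0.  -0.1  0.1] rows 1
[ 0.7  0.9 14.5] [-0.04 -0.09  0.11]
```

View pics/c19.png

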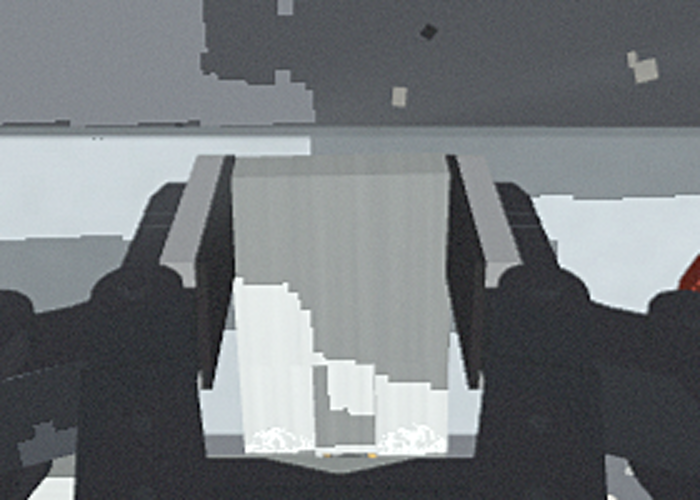

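View pics/c20.png

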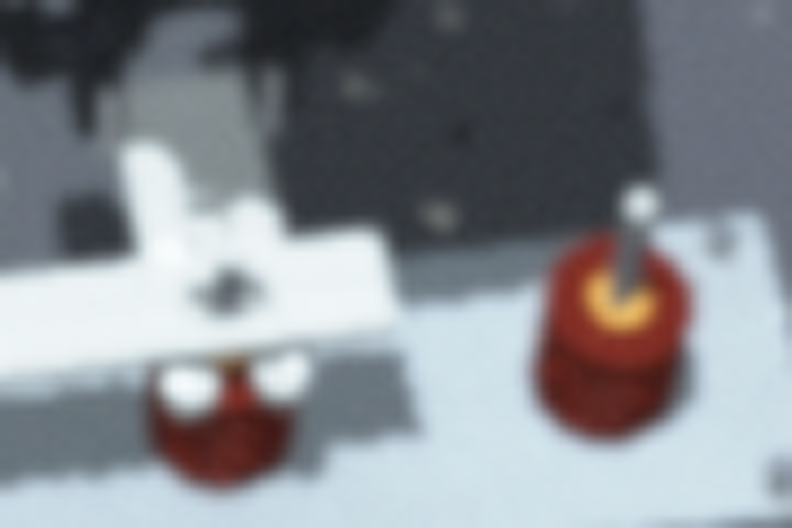

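Emit:
{"fn": "send_rows", "kwargs": {
  "increments": [
    {"x": 1.5, "y": 0.8, "z": 1, "rx": 0, "ry": 0, "rz": 0},
    {"x": 0, "y": 0, "z": 0, "rx": 0, "ry": 0, "rz": 0}
  ]
}}

```text
time: 12.5
position: [561.3, 5.1, 88.9]
tool_rot: [-2.337, 1.568, -2.383]
contact_force: [-0.2, 0.7, -1.7]
finger_gap: 38.6
```

```bash
python3 - <<'E'
from h import *
o,p,R=cur();print(o['time'],p,R.round(3),o['contact_force'])
E
```

```text
12.5 [561.26794038   5.06760856  88.88571347] [[-0.002  0.046  0.999]
 [-0.002  0.999 -0.046]
 [-1.    -0.002 -0.002]] [-0.22292067  0.67284647 -1.68582034]
```

Emit:
{"fn": "send_rows", "kwargs": {
  "increments": [
    {"x": -0.6, "y": 0, "z": 7, "rx": 0, "ry": 0, "rz": 0},
    {"x": -0.2, "y": 0, "z": 7, "rx": 0, "ry": 0, "rz": 0}
  ]
}}

```text
time: 12.7
position: [575.4, 4.6, 89.9]
tool_rot: [-2.42, 1.568, -2.465]
contact_force: [-0.8, -0.5, -1.6]
finger_gap: 38.4
```

```bash
python3 - <<'E'
from h import *
snap('wrist','w19')
o,p,R=cur();print(o['time'],p,R.round(3),o['contact_force'])
crop('w19',140,200,280,200,2.5,'c21')
E
```

```text
12.75 [576.48790539   4.44739919  89.89047902] [[-0.001  0.045  0.999]
 [-0.002  0.999 -0.045]
 [-1.    -0.002 -0.001]] [-0.04410755 -1.0152263  -1.63699262]
```

View pics/c21.png

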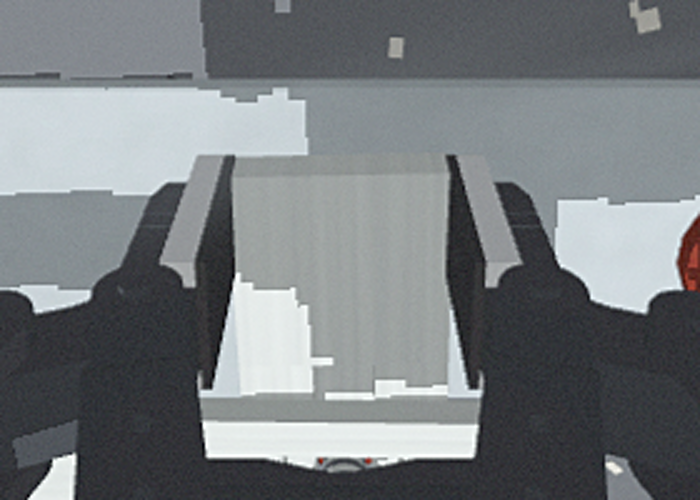

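Emit:
{"fn": "send_rows", "kwargs": {
  "increments": [
    {"x": 0, "y": -0.2, "z": 6, "rx": 0, "ry": 0, "rz": 0},
    {"x": 0, "y": 0, "z": 6, "rx": 0, "ry": 0, "rz": 0}
  ]
}}

```text
time: 12.95
position: [589.4, 3.7, 89.9]
tool_rot: [-2.194, 1.569, -2.24]
contact_force: [-0.3, -0.4, -2.1]
finger_gap: 38.4
```

```bash
python3 - <<'E'
from h import *
o,p,R=cur();print(o['time'],p,R.round(3),o['contact_force'])
E
```

```text
12.95 [589.37085734   3.65202787  89.86554041] [[-0.001  0.045  0.999]
 [-0.002  0.999 -0.045]
 [-1.    -0.002 -0.001]] [-0.32628621 -0.43452393 -2.08259062]
```

Free of contact. Home position is at x≈594.6.

Emit:
{"fn": "send_rows", "kwargs": {
  "increments": [
    {"x": 0, "y": 0.2, "z": 4, "rx": 0, "ry": 0, "rz": 0},
    {"x": 0, "y": 0, "z": 3, "rx": 0, "ry": 0, "rz": 0}
  ]
}}

```text
time: 13.15
position: [594.7, 3.6, 88.9]
tool_rot: [-2.863, 1.563, -2.909]
contact_force: [-26.4, -0.7, 7.7]
finger_gap: 38.6
```

```bash
python3 - <<'E'
from h import *
snap('wrist','w20')
o,p,R=cur();print(o['time'],p,R.round(3),o['contact_force'])
crop('w20',140,200,280,200,2.5,'c22')
E
```

```text
13.2 [594.52892717   3.62998557  88.80133196] [[-0.008  0.046  0.999]
 [-0.002  0.999 -0.046]
 [-1.    -0.002 -0.008]] [-14.59656246   0.21180447   2.16040874]
```

View pics/c22.png

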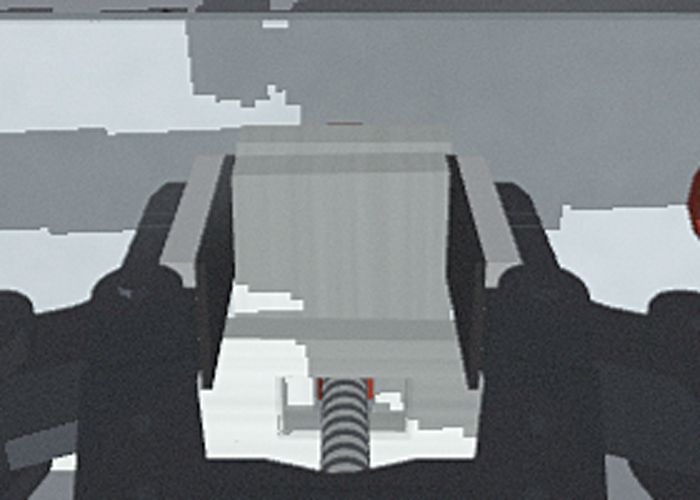

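Emit:
{"fn": "send_rows", "kwargs": {
  "increments": [
    {"x": 0.3, "y": 0, "z": -1, "rx": 0, "ry": 0.3, "rz": 0},
    {"x": 0.7, "y": 0, "z": 0, "rx": 0, "ry": 0, "rz": 0}
  ]
}}

```text
time: 13.4
position: [593.1, 3.8, 87.6]
tool_rot: [-3.01, 1.556, -3.056]
contact_force: [-4.7, -0.7, 11.2]
finger_gap: 38.6
```

Emit:
{"fn": "send_rows", "kwargs": {
  "increments": [
    {"x": 0, "y": 0, "z": 0, "rx": 0, "ry": 0, "rz": 0},
    {"x": 0, "y": 0, "z": 0, "rx": 0, "ry": 0, "rz": 0},
    {"x": 0, "y": 0, "z": 0, "rx": 0, "ry": 0, "rz": 0}
  ],
  "claw": 62
}}

```text
time: 13.7
position: [594.2, 3.7, 88.0]
tool_rot: [-2.988, 1.558, -3.033]
contact_force: [-0.8, -0.4, -0.0]
finger_gap: 62.1
```

```bash
python3 - <<'E'
from h import *
snap('wrist','w21');o,p,R=cur();print(o['time'],p,o['contact_force'],R[:,0].round(3),o['finger_gap'])
crop('w21',140,200,280,200,2.5,'c23')
E
```

```text
13.75 [594.18261874   3.66492075  87.95341732] [-0.40824003  0.6949722   0.76281325] [-0.013 -0.001 -1.   ] 61.760381489025164
```

View pics/c23.png

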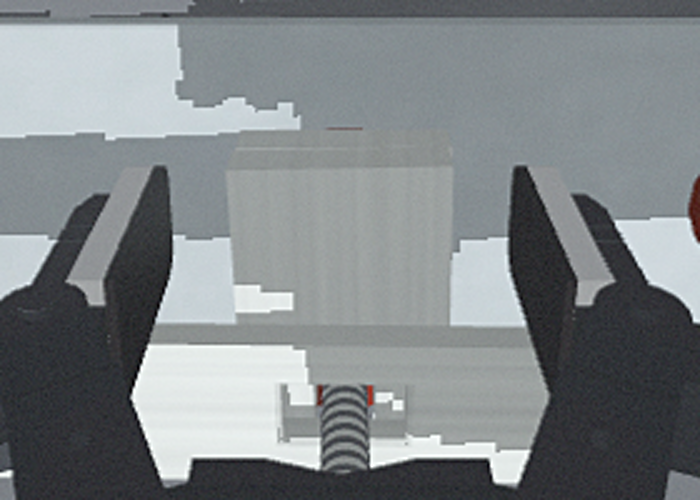

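Emit:
{"fn": "send_rows", "kwargs": {
  "increments": [
    {"x": 0, "y": 0, "z": -20, "rx": 0, "ry": 0.7, "rz": 0},
    {"x": -20, "y": 5, "z": -5, "rx": 0, "ry": 0, "rz": 0},
    {"x": -30, "y": 20, "z": 0, "rx": 0, "ry": 0, "rz": 0}
  ]
}}

```text
time: 14.05
position: [569.5, 28.9, 136.2]
tool_rot: [-3.075, 1.54, -3.123]
contact_force: [0.8, 0.0, 0.5]
finger_gap: 62.3
```

Emit:
{"fn": "send_rows", "kwargs": {
  "increments": [
    {"x": 0, "y": 0, "z": 0, "rx": 0, "ry": 0, "rz": 0},
    {"x": 0, "y": 0, "z": 0, "rx": 0, "ry": 0, "rz": 0},
    {"x": 0, "y": 0, "z": 0, "rx": 0, "ry": 0, "rz": 0}
  ],
  "claw": 0,
  "force": 40
}}

```text
time: 14.35
position: [571.0, 30.1, 139.1]
tool_rot: [-3.063, 1.545, -3.109]
contact_force: [-0.1, -0.4, -0.8]
finger_gap: 18.8
```

```bash
python3 - <<'E'
from h import *
snap('wrist','w22');snap('scene','s3');o,p,R=cur();print(o['time'],p,o['contact_force'],R[:,0].round(3),o['finger_gap'])
crop('s3',280,220,90,60,8.8,'c24')
plan([631,27,128],down(-.0425))
E
```

```text
14.45 [570.7375612   29.96430066 138.69124184] [-0.75960912 -0.07234886  0.26556992] [-0.027 -0.001 -1.   ] 3.848767489816959
from [570.7  30.  138.7] to [631.  27. 128.] rot deg [-0.2 -1.5  0.1] rows 2
[ 4.5 -0.1 30.3] [-0.11 -0.76  0.05]
[ 4.9 -0.1 30.2] [-0.11 -0.76  0.05]
```

View pics/w22.png

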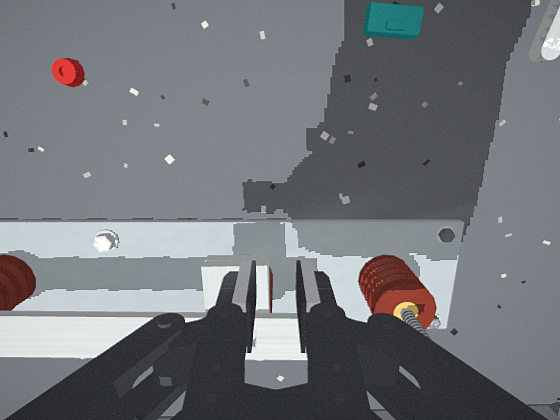

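View pics/c24.png

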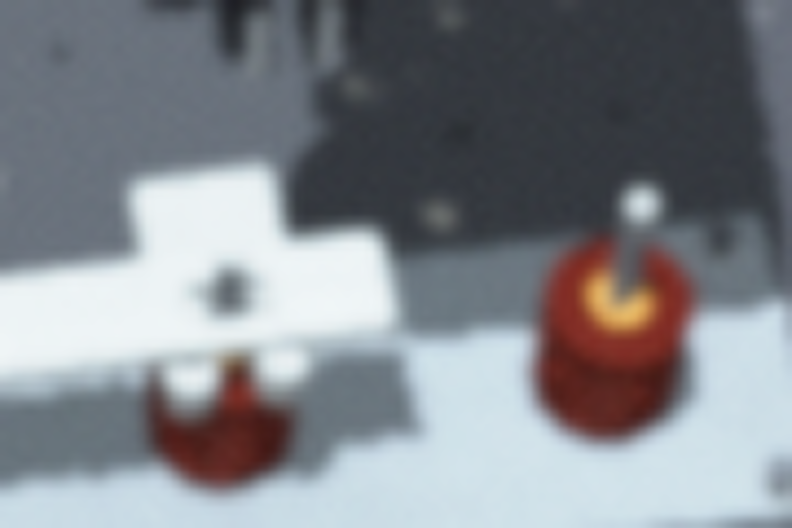

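Emit:
{"fn": "send_rows", "kwargs": {
  "increments": [
    {"x": 4, "y": -1, "z": 30, "rx": 0, "ry": -0.8, "rz": 0},
    {"x": 4, "y": -1, "z": 26, "rx": 0, "ry": -0.8, "rz": 0},
    {"x": 0, "y": 0, "z": 0, "rx": 0, "ry": 0, "rz": 0},
    {"x": 0, "y": 0, "z": 0, "rx": 0, "ry": 0, "rz": 0}
  ]
}}

```text
time: 14.85
position: [626.6, 24.0, 126.7]
tool_rot: [-2.339, 1.568, -2.387]
contact_force: [0.2, -0.7, -0.0]
finger_gap: -0.3
```

```bash
python3 - <<'E'
from h import *
snap('wrist','w23');o,p,R=cur();print(o['time'],p,o['contact_force'],R.round(3),o['finger_gap'])
plan([631,27,112],down(-.0425))
E
```

```text
14.9 [626.51907183  24.00269436 126.73009766] [ 0.38088479 -0.62519274 -0.45901703] [[-0.002  0.048  0.999]
 [-0.002  0.999 -0.048]
 [-1.    -0.002 -0.002]] -0.1828460910973434
from [626.5  24.  126.7] to [631.  27. 112.] rot deg [-0.3 -0.1  0.1] rows 1
[14.7  3.2  4.4] [-0.31 -0.1   0.11]
```

View pics/w23.png

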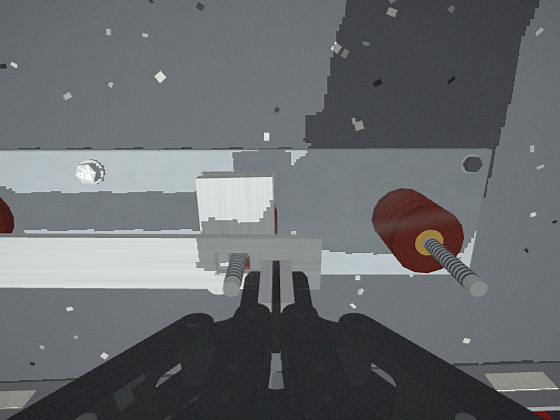

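Emit:
{"fn": "send_rows", "kwargs": {
  "increments": [
    {"x": 6, "y": 5, "z": 5, "rx": 0, "ry": 0, "rz": 0},
    {"x": 6, "y": 0, "z": 2, "rx": 0, "ry": 0, "rz": 0},
    {"x": 0, "y": 0, "z": 0, "rx": 0, "ry": 0, "rz": 0}
  ]
}}

```text
time: 15.2
position: [632.7, 29.2, 113.8]
tool_rot: [-2.571, 1.567, -2.619]
contact_force: [-0.1, -0.3, -0.3]
finger_gap: -0.1
```

```bash
python3 - <<'E'
from h import *
snap('wrist','w24');o,p,R=cur();print(o['time'],p,o['contact_force'],R[:,0].round(3),o['finger_gap'])
E
```

```text
15.25 [632.72188818  29.17890682 114.09996111] [-0.72077419 -0.09700888 -0.28974265] [-0.003 -0.002 -1.   ] -0.21194813828532413
```

View pics/w24.png

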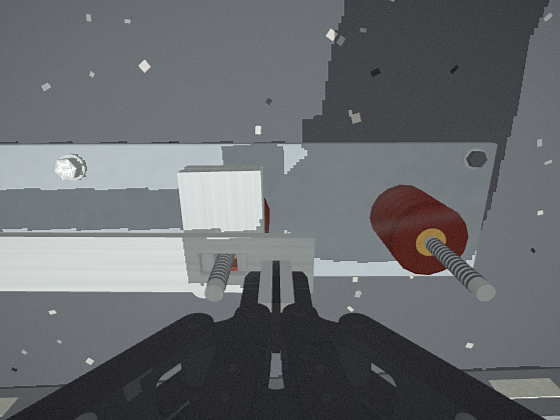

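Emit:
{"fn": "send_rows", "kwargs": {
  "increments": [
    {"x": 4, "y": 0, "z": -1, "rx": 0, "ry": 0, "rz": 0},
    {"x": 4, "y": 0, "z": 0, "rx": 0, "ry": 0, "rz": 0}
  ]
}}

```text
time: 15.45
position: [631.7, 29.3, 106.3]
tool_rot: [-2.349, 1.568, -2.396]
contact_force: [-0.6, -1.2, 0.4]
finger_gap: 0.3
```

Emit:
{"fn": "send_rows", "kwargs": {
  "increments": [
    {"x": 2, "y": 0, "z": 0, "rx": 0, "ry": 0, "rz": 0}
  ]
}}

```text
time: 15.55
position: [631.7, 29.3, 104.1]
tool_rot: [-2.324, 1.568, -2.371]
contact_force: [0.1, -0.4, 1.6]
finger_gap: -0.4
```

Emit:
{"fn": "send_rows", "kwargs": {
  "increments": [
    {"x": 2, "y": 0, "z": 0, "rx": 0, "ry": 0, "rz": 0}
  ]
}}

```text
time: 15.65
position: [631.8, 29.4, 102.9]
tool_rot: [-1.925, 1.569, -1.973]
contact_force: [-13.7, 2.2, 38.2]
finger_gap: 0.1
```

```bash
python3 - <<'E'
from h import *
for i in range(3):
    snap('wrist','w25');o,p,R=cur();print(o['time'],p,o['contact_force'],R[:,0].round(3),o['finger_gap'])
snap('scene','s4');crop('s4',280,220,90,60,8.8,'c26')
o,p,R=cur();print(o['time'],p,o['contact_force'])
E
```

```text
15.7 [631.68151025  29.35938986 103.00467611] [-2.46007954 -0.06647215  8.36592589] [-0.001 -0.002 -1.   ] 0.13332569285377133
15.75 [631.67215124  29.36373083 102.97499863] [-4.33591712  1.14419996 13.8300937 ] [-0.001 -0.002 -1.   ] -0.04079639382168348
15.8 [631.68204534  29.35111628 102.97791235] [-4.88896039  0.66316515 12.75447519] [-0.001 -0.002 -1.   ] -0.006205587865197318
15.85 [631.65363409  29.37793322 102.96242222] [-4.14639212  1.32157447 13.0221097 ]
```

View pics/w25.png

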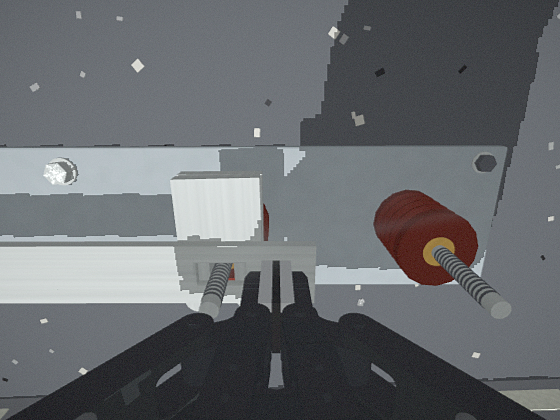

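View pics/c26.png

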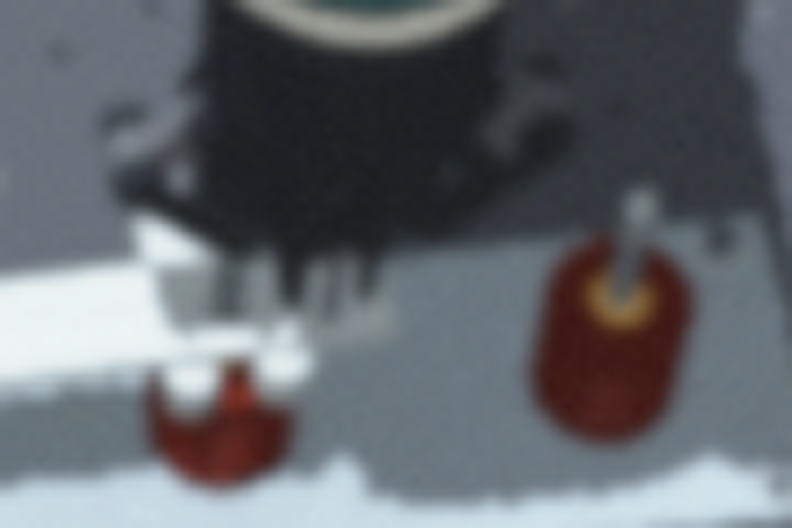

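```bash
python3 - <<'E'
from h import *
np.set_printoptions(precision=2,suppress=True)
crop('w25',150,150,150,150,5,'c27')
c=load('w25');a=at(c,(172,180),78);b=at(c,(259,179),78);print(a,b,np.linalg.norm(a-b))
print('stud tip',at(c,(209,310),112))
E
```

```text
[583.16 -17.22  78.  ] [584.54  21.95  78.  ] 39.193993459752704
stud tip [628.85   0.97 112.  ]
```

View pics/c27.png

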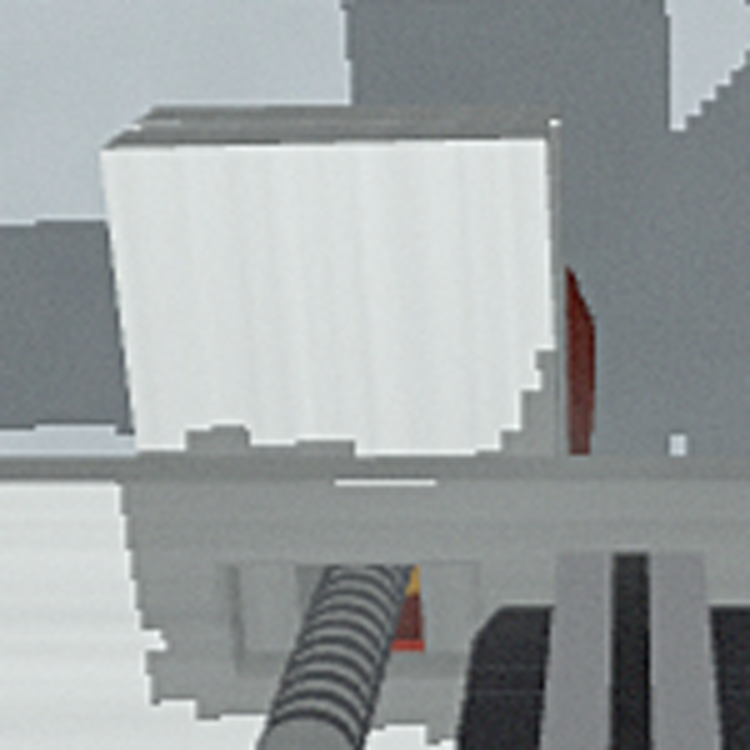

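```bash
python3 - <<'E'
from h import *
o,p,R=cur();print(o['time'],p,o['contact_force'])
print(robot.job_done())
E
```

```text
15.85 [631.65363409  29.37793322 102.96242222] [-4.14639212  1.32157447 13.0221097 ]
the job is handed in; nothing more can be done
None
```

I stacked the two thin packers under the bar and handed the job in at 15.85 s with the closed fingers still pressing the bar's end down. No verdict came back, so the results below are from my own measurements.

- **Choice of packers:** the standoff under the bar measured about 61 mm high and the bare one about 57 mm, so the taller one is under the bar and the gap is 16 mm. The three white packers measured about 6, 9 and 11 mm thick. I took the first two as the 8 mm thin ones and used them.
- **Slots home:** I pushed each packer in until it touched the stud, at 15 to 18 N, then backed it off 1 to 1.5 mm and released it. In the last picture the packers lie flush on each other. The upper one's slot point is within about 2 mm of the stud.
- **Bar seated:** the force rose sharply at tool height 103 mm, which puts the bar's top at 84 mm, the level position. The push then held steady at about 13 N.
- **Disagreements:** the thin packers' heights came out up to 2.4 mm off the stated 8 mm. The scene camera put the studs about 1 mm further left (+y) than the wrist camera did; I corrected for this during the first insertion.
- **Other things on the shelf:** I did not deliberately touch anything else and saw nothing else move, but I made no separate final check of their positions.

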